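Fetch the glaze pot from behind the sprinkle canisters

TASK

The squat glaze pot at the back of the wooden board is hemmed in by three tall sprinkle canisters. Leaving the pot where it is, first clear all three canisters onto the narrow empty red tray, then fetch the pot and stand it in the middle of the round wooden trivet, and only then put the canisters back on the board, each centred on the rubber coaster of its own shape (round, square, six-sided). Keep everything upright throughout.

Things in the scene. Friction and masses are not known exactly. Their poses are not given: they have to be found in the camera images.
- can_round: Round sprinkle canister, white with a flat metal lid with dots, 54 mm diameter, 120 mm tall. Stands upright; origin at the centre of its underside, z up. Weighs 0.15 to 0.3 kg. At the start it stands on the coaster of its own shape, turned at most 0.2 rad from it.
- can_square: Square sprinkle canister, white with a flat metal lid with dots, 50 x 50 mm (sides square to its x and y axes), 120 mm tall. Stands upright; origin at the centre of its underside, z up. Weighs 0.15 to 0.3 kg. At the start it stands on the coaster of its own shape, turned at most 0.2 rad from it.
- can_hex: Six-sided sprinkle canister, white with a flat metal lid with dots, 52 mm across flats (one pair of flats faces along its x axis, corners along its y axis, 60 mm across), 120 mm tall. Stands upright; origin at the centre of its underside, z up. Weighs 0.15 to 0.3 kg. At the start it stands on the coaster of its own shape, turned at most 0.2 rad from it.
- pot: Squat round glaze pot, white with a plain flat metal lid, 58 mm diameter, 42 mm tall, 0.11 to 0.22 kg. Origin at the centre of its underside, z up. At the start it stands directly on the wooden board (12 mm thick) with a canister about 8 to 20 mm away on its near, left and right sides; its far side is open.
- seat_round: Round black rubber coaster, 70 mm diameter, fixed on the wooden board, 4 mm thick; origin at the centre of its underside, 12 mm above the table. The canister of its shape stands on it at the start, its black edge showing. The three coasters lie 70 mm before, left and right of the pot, any shape in any place; board turned up to 0.3 rad.
- seat_square: Square black rubber coaster, 64 x 64 mm (sides along its x and y axes), fixed on the wooden board, 4 mm thick; origin at the centre of its underside, 12 mm above the table. The canister of its shape stands on it at the start, its black edge showing. The three coasters lie 70 mm before, left and right of the pot, any shape in any place; board turned up to 0.3 rad.
- seat_hex: Six-sided black rubber coaster, 64 mm across flats (a pair of flats faces along its x axis), fixed on the wooden board, 4 mm thick; origin at the centre of its underside, 12 mm above the table. The canister of its shape stands on it at the start, its black edge showing. The three coasters lie 70 mm before, left and right of the pot, any shape in any place; board turned up to 0.3 rad.
- tray: Narrow empty red tray, fixed to the table to one side of the board (left or right): 320 mm long along its x axis, 150 mm wide along y, floor 4 mm thick, rim 14 mm high and 8 mm wide. Origin at the centre of its underside, on the table. Holds the three canisters in a row along x, 95 mm apart. (Not the larger red trays of biscuits farther out.)
- trivet: Round wooden trivet, 92 mm diameter, 10 mm thick, fixed to the table on the other side of the board. Origin at the centre of its underside, on the table, so its top is 10 mm above its origin.

How it is judged:
By the outcome, as a careful person would: the job done as asked, in the order asked, and still so for the second after the job is handed in, with the robot touching nothing.
It also fails if it takes over 128 s, if anything falls off the work surface, if the arm or the gripper's body presses on something with over 40 N, if the wrist force passes 120 N, or if a joint passes its speed limit or range.

ROBOT

A 6-joint arm with a two-finger parallel gripper is mounted at the origin on the work surface. World frame = base frame: x ahead of the robot, y to its left, z up, the work surface at z = 0. Lengths are in mm, angles in rad, forces in N, time in s.
With the tool pointing down it reaches from about 400 to 925 mm from the base axis. Payload 12.5 kg.
Tool frame: the origin (TCP) lies midway between the tips of the shut fingers; the grasp point (between the pads) lies 19 mm behind it; z points along the fingers, y is the line along which they close (so a half turn about z gives the same grasp; the last joint's range is limited). The gripper opens to 95 mm and grips with 3 to 60 N. Pads are 20 mm wide; open, the fingers measure 119 mm over their backs; the gripper's body (75 mm by 180 mm) begins 59 mm behind the grasp point.
Start: joints at [1.204, 0.491, 1.559, -0, 1.092, -0.106], TCP at [161.141, 603.888, 214.661] pointing down, gripper open.
Joint ranges: [-3.1, 3.1], [-0.84, 2.19], [0.05, 2.79], [-1.13, 4.28], [0.06, 2.93], [-2.69, 2.69]. Speed limits (rad/s): [2.22, 2.22, 2.79, 3.14, 3.14, 3.14].

INTERFACE

Orientations are given as [roll, pitch, yaw] about the fixed x, y, z axes, in that order (R = Rz(yaw) Ry(pitch) Rx(roll)).
In Python, from cell import * gives the robot as it stands. The module is installed in compiled form; this text tells all that it offers.
- The arm moves only by the tool arm_command, never from a script. Its arguments are lists of equal length, an entry for each row: "delta_pos": the shift along the world's x, y, z in units of 250 mm (1.0 is 250 mm), a list of three; "delta_rot": the turn, a rotation vector about the world's x, y, z in units of 90 degrees (1.0 is 90 degrees), a list of three; "claw": the closure, from 0 (fully open) to 1 (shut). In form: {"delta_pos": [[tx, ty, tz], ...], "delta_rot": [[wx, wy, wz], ...], "claw": [claw, ...]}. A call has exactly 5 rows; each row is the pose to reach, as a shift and turn from the pose commanded when the call began; what a row does not reach only later rows make up. A row lasts 1/12 s, in which the tool goes at most 41.7 mm and 7.16 degrees, less where a joint would pass 70% of its speed; a pose out of reach is approached as far as the arm can. A call with a number of a shift or a turn outside -1 to 1 is refused whole. A call with a gripper value outside its range is refused whole. The fingers move at their own pace and stop on an object; the grip force is fixed at half the most. Time passes only in rows, so rows that repeat a pose let the fingers close, or fill a call up. It gives the time, the measured TCP pose, the force, the opening and the grip force at its end, in the units of the state.
- state(): the state, without advancing time (a new reading comes with each control period).
- read_camera(name): name is "scene" or "top" or "wrist"; returns the picture (480x640x3 uint8, red, green, blue); there is no depth.
- calibration(name): a dict with "camera_matrix" (3x3 intrinsics, pixels), "T" (4x4, takes a point from camera to world coordinates). Camera axes: x right, y down, z forward; pixel columns grow to the right and rows downward; lengths in mm; the calibration is good to about 2 mm. A picture is of the moment at which its call begins: read the wrist's pose just before it. calibration takes no time and is no camera call; for the wrist camera it gives the pose at the moment of the call.
- job_done(): hands the job in; it is judged then, once.
The state is a dict: "t": time; "joints": joint angles; "qvel": joint speeds; "tau": joint torques, N m; "eef_pos": TCP position; "tcp_rot": TCP orientation; "ft_force": force on the tool from outside, world axes, zero at the start; "moment": the same for the moment, N m; "opening": opening from 0.0 (shut) to 1.0 (fully open); "grip_force": force on a finger pad.
Only numpy, scipy, OpenCV 4.12 (cv2) and the standard library are available. Lean on these libraries where they do the work, as an engineer would, in place of code of your own. Each camera call takes 0.05 s, during which the arm holds its last target. There are 200 camera calls.

## Working session

There is one attempt and no reset: what is moved stays moved. The work goes in short steps, Python scripts to look and compute and a tool call to move; the robot and the scene stay as the last step left them, time stands still between calls to the robot, and variables do not carry over. Pictures are saved under pics/ and viewed, at most 14 in all, crops included, and the job is handed in when it is done.

Besides the shell and the picture viewer there is one more tool, called after "Emit:" by a JSON object that holds its "method" and its "body", one argument or row to a line. arm_command: Moves the arm, as the interface text tells. Shifts and turns lie within -1 to 1; 1 stands for 250 mm of shift or 90 degrees of turn. Its arguments: {"type":"object","properties":{"delta_pos":{"type":"array"},"delta_rot":{"type":"array"},"claw":{"type":"array"}},"required":["delta_pos","delta_rot","claw"]}

```bash
mkdir -p pics
python3 - <<'E'
from cell import *
import cv2,numpy as np
s=state();print(s)
for n in("scene","top","wrist"):
    c=calibration(n);im=read_camera(n);cv2.imwrite(f"pics/{n}0.png",im[:,:,::-1]);print(n,np.round(c["camera_matrix"],1).tolist(),np.round(c["T"],3).tolist())
E
```

```text
{'t': 0.0, 'joints': array([ 1.20439047e+00,  4.91554321e-01,  1.55944602e+00, -2.67308984e-05,
        1.09170530e+00, -1.05607036e-01]), 'qvel': array([ 0.00174804, -0.00112743, -0.00074529,  0.00191544,  0.0010667 ,
        0.00037899]), 'tau': array([ 2.05561182e-04, -6.12655950e+01, -2.58176279e+01,  6.92420150e-02,
        4.83175053e-02, -1.10248370e-04]), 'eef_pos': array([161.05823516, 603.63865673, 214.06618621]), 'tcp_rot': array([-3.14048337e+00, -9.37450720e-05,  2.88080612e+00]), 'ft_force': array([-0.78600771, -0.44003473,  0.37145295]), 'moment': array([-0.03119718,  0.07667903, -0.02221011]), 'grip_force': 0.0, 'opening': 0.99986958844084}
scene [[581.0, 0.0, 318.1], [0.0, 581.0, 232.0], [0.0, 0.0, 1.0]] [[0.337, 0.626, -0.704, 1220.765], [0.941, -0.24, 0.238, -204.674], [-0.02, -0.743, -0.67, 690.48], [0.0, 0.0, 0.0, 1.0]]
top [[560.8, 0.0, 330.6], [0.0, 560.8, 240.6], [0.0, 0.0, 1.0]] [[0.026, -0.998, 0.063, 493.711], [-1.0, -0.025, 0.017, -14.238], [-0.015, -0.063, -0.998, 912.519], [0.0, 0.0, 0.0, 1.0]]
wrist [[332.8, 0.0, 320.3], [0.0, 332.8, 235.7], [0.0, 0.0, 1.0]] [[0.259, 0.936, 0.239, 93.189], [0.966, -0.251, -0.065, 621.832], [-0.001, 0.248, -0.969, 384.72], [0.0, 0.0, 0.0, 1.0]]
```

View pics/top0.png

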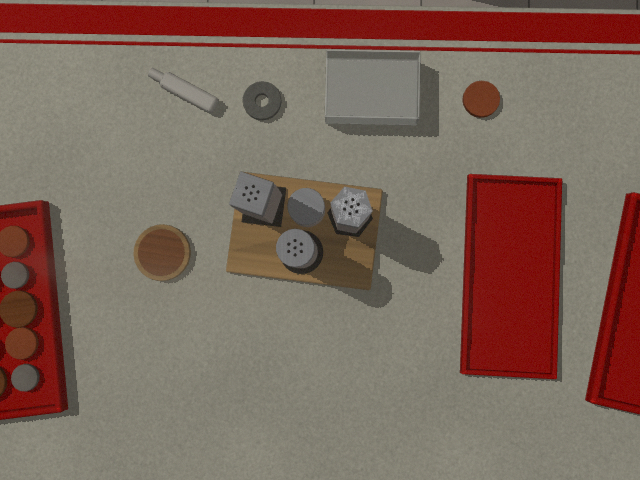

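View pics/scene0.png

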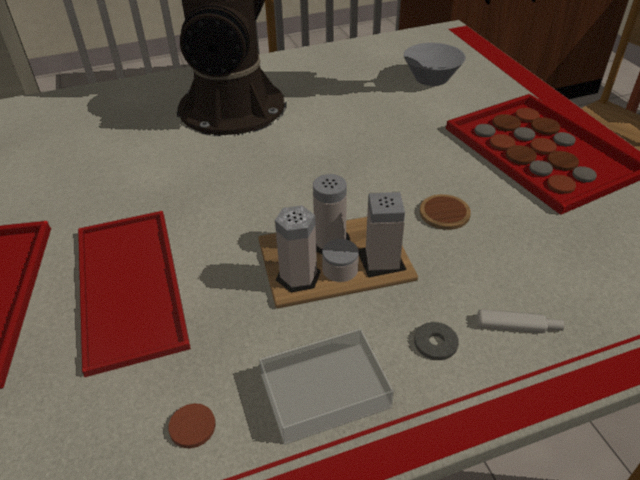

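Run:
```python
import cv2,numpy as np
a=cv2.imread("pics/top0.png");b=cv2.imread("pics/scene0.png")
A=cv2.resize(a[160:300,215:395],None,fx=4,fy=4,interpolation=cv2.INTER_CUBIC)
cv2.imwrite("pics/tc.png",A)
B=cv2.resize(b[165:310,245:425],None,fx=4,fy=4,interpolation=cv2.INTER_CUBIC)
cv2.imwrite("pics/sc.png",B)
h=cv2.cvtColor(a,cv2.COLOR_BGR2HSV)
for p in[(255,180),(307,205),(283,236),(298,235),(352,195),(230,150),(330,270),(275,215),(325,225),(300,265)]:print(p,h[p[1],p[0]])
```

```text
(255, 180) [ 45   4 119]
(307, 205) [105   6  82]
(283, 236) [ 30   4 116]
(298, 235) [140   7 113]
(352, 195) [135   4 144]
(230, 150) [ 21  31 133]
(330, 270) [ 19 119  79]
(275, 215) [20 29 52]
(325, 225) [ 17 113  81]
(300, 265) [  0   0 110]
```

View pics/tc.png

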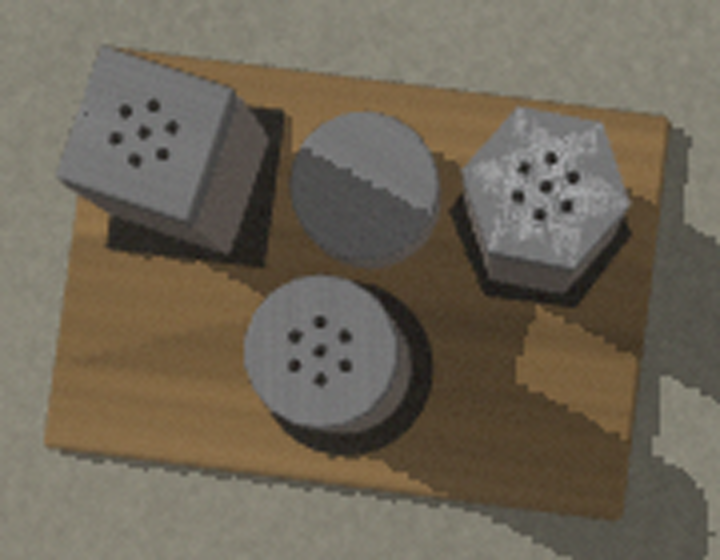

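View pics/sc.png

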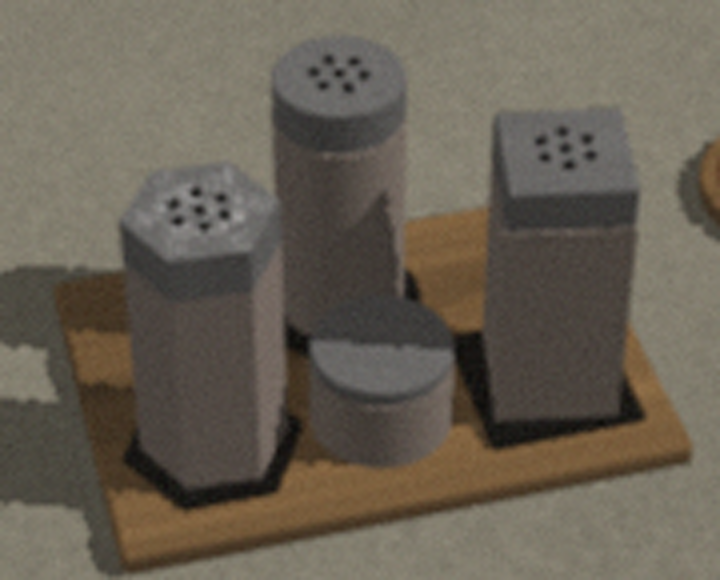

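```bash
cat > h.py <<'E'
from cell import *
import cv2,numpy as np
C={n:calibration(n) for n in("scene","top")}
def ray(c,p):
    d=c["T"][:3,:3]@np.linalg.solve(c["camera_matrix"],[p[0],p[1],1.]);return c["T"][:3,3],d/np.linalg.norm(d)
def plane(c,p,z):
    o,d=ray(c,p);return (o+d*(z-o[2])/d[2])
def tri(c1,p1,c2,p2):
    o1,d1=ray(c1,p1);o2,d2=ray(c2,p2)
    s,t=np.linalg.lstsq(np.c_[d1,-d2],o2-o1,rcond=None)[0]
    a,b=o1+s*d1,o2+t*d2;return (a+b)/2,np.linalg.norm(a-b)
def unc(p,x0,y0,k=4):return np.array([(p[0]+.5)/k-.5+x0,(p[1]+.5)/k-.5+y0])
E
python3 - <<'E'
from h import *
np.set_printoptions(precision=1,suppress=True)
t,s=C["top"],C["scene"]
T=lambda *p:unc(p,215,160)
S=lambda *p:unc(p,245,165)
for n,a,b in[("sq",(144,132),(565,149)),("ro",(320,351),(340,74)),("hex",(546,186),(200,211)),("pot",(366,188),(382,348))]:
    print(n,*tri(t,T(*a),s,S(*b)), plane(t,T(*a),54 if n=="pot" else 136))
def poly(n,P,z):
    Q=np.array([plane(t,T(*p),z)[:2] for p in P]);print(n,Q.mean(0),'edges',np.linalg.norm(np.roll(Q,-1,0)-Q,axis=1),'deg',np.degrees(np.arctan2(*(np.roll(Q,-1,0)-Q).T[::-1])))
poly("sqlid",[(102,48),(233,92),(190,222),(60,178)],136)
poly("hexlid",[(519,108),(601,125),(629,202),(573,268),(488,250),(462,178)],136)
poly("sqseat",[(108,248),(265,266),(285,110)],16)
poly("board",[(667,115),(620,518),(46,446)],12)
print("sqseat c",plane(t,(T(108,248)+T(285,110))/2,16))
a=cv2.imread("pics/top0.png");h=cv2.cvtColor(a,cv2.COLOR_BGR2HSV)
m=((h[...,1]>150)&((h[...,0]<8)|(h[...,0]>172))).astype(np.uint8)
for c in cv2.findContours(m,cv2.RETR_EXTERNAL,cv2.CHAIN_APPROX_NONE)[0]:
    x,y,w,hh=cv2.boundingRect(c)
    if 440<x<480 and w>80:
        Q=np.array([plane(t,p[0],14)[:2] for p in c],np.float32);print("tray",cv2.minAreaRect(Q))
m=((h[...,1]>70)&(h[...,0]>3)&(h[...,0]<25)).astype(np.uint8);m[:,:120]=0;m[:,205:]=0;m[:200]=0;m[300:]=0
c=max(cv2.findContours(m,cv2.RETR_EXTERNAL,cv2.CHAIN_APPROX_NONE)[0],key=cv2.contourArea)
Q=np.array([plane(t,p[0],10)[:2] for p in c],np.float32);print("trivet",cv2.minEnclosingCircle(Q),cv2.fitEllipse(Q))
# second view of trivet: ellipse in scene
b=cv2.imread("pics/scene0.png");h=cv2.cvtColor(b,cv2.COLOR_BGR2HSV)
m=((h[...,1]>70)&(h[...,0]>3)&(h[...,0]<25)).astype(np.uint8);m[:,:416]=0;m[:,475:]=0;m[:190]=0;m[232:]=0
c=max(cv2.findContours(m,cv2.RETR_EXTERNAL,cv2.CHAIN_APPROX_NONE)[0],key=cv2.contourArea)
Q=np.array([plane(s,p[0],10)[:2] for p in c],np.float32);print("trivet scene",cv2.minEnclosingCircle(Q),cv2.fitEllipse(Q))
E
```

```text
sq [607.3 112.6 132.8] 0.5069248835394525 [606.9 112.4 136. ]
ro [532.2  49.1 132.4] 0.7154540365810118 [531.9  48.5 136. ]
hex [591.8 -28.3 132.7] 0.5146013513836492 [591.3 -28.5 136. ]
pot [600.4  40.4  46.4] 1.4668065280890878 [599.2  39.3  54. ]
sqlid [605.9 111.5] edges [48.7 48.  48.2 48. ] deg [-107.3  163.6   72.7  -15.8]
hexlid [590.5 -28.3] edges [29.2 28.7 30.2 30.2 26.8 31.6] deg [-100.5 -158.9  141.2   79.4   21.2  -37.5]
sqseat [594.4 100.4] edges [63.7 63.6 90.3] deg [-95.1  -5.5 129.6]
board [536.    8.4] edges [163.5 232.2 283.5] deg [174.6  84.4 -60.4]
sqseat c [605.9 110.1  16. ]
tray ((502.84149169921875, -287.942626953125), (151.83718872070312, 318.97137451171875), 88.4841079711914)
trivet ((524.7589721679688, 273.833251953125), 46.546260833740234) ((524.8692626953125, 273.8606872558594), (89.7195816040039, 91.45906829833984), 177.66575622558594)
trivet scene ((533.6505126953125, 269.9780578613281), 49.97675704956055) ((533.611328125, 270.1971740722656), (91.20573425292969, 98.11630249023438), 53.267845153808594)
```

Emit:
{"method": "arm_command", "body": {
  "delta_pos": [
    [0.069,-0.101,0],
    [0.138,-0.202,0],
    [0.207,-0.303,0],
    [0.276,-0.404,0],
    [0.345,-0.505,0]
  ],
  "delta_rot": [
    [0,0,0.016],
    [0,0,0.032],
    [0,0,0.048],
    [0,0,0.064],
    [0,0,0.08]
  ],
  "claw": [0,0,0,0,0]
}}

```text
t: 0.57
eef_pos: [247.8, 476.3, 214.5]
tcp_rot: [-3.141, -0.0, 3.008]
ft_force: [0.1, 0.3, -0.6]
opening: 1.001
grip_force: 0.0
```

Emit:
{"method": "arm_command", "body": {
  "delta_pos": [
    [0.069,-0.101,0],
    [0.138,-0.202,0],
    [0.207,-0.303,0],
    [0.276,-0.404,0],
    [0.345,-0.505,0]
  ],
  "delta_rot": [
    [0,0,0.016],
    [0,0,0.032],
    [0,0,0.048],
    [0,0,0.064],
    [0,0,0.08]
  ],
  "claw": [0,0,0,0,0]
}}

```text
t: 0.98
eef_pos: [334.2, 350.1, 214.6]
tcp_rot: [3.142, -0.0, 3.134]
ft_force: [-0.1, 0.1, 0.3]
opening: 0.999
grip_force: 0.0
```

Emit:
{"method": "arm_command", "body": {
  "delta_pos": [
    [0.069,-0.101,0],
    [0.138,-0.202,0],
    [0.207,-0.303,0],
    [0.276,-0.404,0],
    [0.345,-0.505,0]
  ],
  "delta_rot": [
    [0,0,0.016],
    [0,0,0.032],
    [0,0,0.048],
    [0,0,0.064],
    [0,0,0.08]
  ],
  "claw": [0,0,0,0,0]
}}

```text
t: 1.4
eef_pos: [420.4, 223.7, 214.7]
tcp_rot: [3.142, -0.0, -3.024]
ft_force: [1.4, -0.2, 0.2]
opening: 1.002
grip_force: 0.0
```

Emit:
{"method": "arm_command", "body": {
  "delta_pos": [
    [0.069,-0.101,0],
    [0.138,-0.202,0],
    [0.207,-0.303,0],
    [0.276,-0.404,0],
    [0.345,-0.505,0]
  ],
  "delta_rot": [
    [0,0,0.016],
    [0,0,0.032],
    [0,0,0.048],
    [0,0,0.064],
    [0,0,0.08]
  ],
  "claw": [0,0,0,0,0]
}}

```text
t: 1.82
eef_pos: [506.7, 97.4, 214.6]
tcp_rot: [3.141, -0.0, -2.899]
ft_force: [-0.2, 0.7, 0.4]
opening: 0.999
grip_force: 0.0
```

Emit:
{"method": "arm_command", "body": {
  "delta_pos": [
    [0.069,-0.101,0],
    [0.138,-0.202,0],
    [0.207,-0.303,0],
    [0.276,-0.404,0],
    [0.345,-0.505,0]
  ],
  "delta_rot": [
    [0,0,0.016],
    [0,0,0.032],
    [0,0,0.048],
    [0,0,0.064],
    [0,0,0.08]
  ],
  "claw": [0,0,0,0,0]
}}

```text
t: 2.23
eef_pos: [593.0, -28.8, 214.5]
tcp_rot: [3.141, -0.0, -2.773]
ft_force: [0.9, -0.3, 0.1]
opening: 1.0
grip_force: 0.0
```

Run:
```python
from h import *
s=state();print(s["eef_pos"],s["tcp_rot"])
c=calibration("wrist");im=read_camera("wrist");cv2.imwrite("pics/w1.png",im[:,:,::-1]);print(np.round(c["T"],3).tolist())
```

```text
[592.97130059 -28.78864975 214.48120396] [ 3.14128505e+00 -2.73758614e-04 -2.77298434e+00]
[[-0.359, 0.904, 0.231, 527.412], [0.933, 0.348, 0.089, -53.737], [0.0, 0.247, -0.969, 385.084], [0.0, 0.0, 0.0, 1.0]]
```

View pics/w1.png

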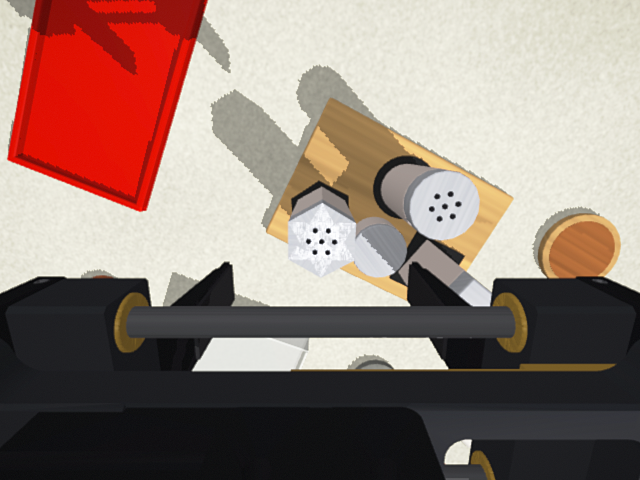

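Emit:
{"method": "arm_command", "body": {
  "delta_pos": [
    [-0.007,0.001,-0.12],
    [-0.007,0.001,-0.24],
    [-0.007,0.001,-0.36],
    [-0.007,0.001,-0.46],
    [-0.007,0.001,-0.53]
  ],
  "delta_rot": [
    [0,0,0],
    [0,0,0],
    [0,0,0],
    [0,0,0],
    [0,0,0]
  ],
  "claw": [0,0,0,0,0]
}}

```text
t: 2.7
eef_pos: [589.7, -27.0, 79.7]
tcp_rot: [3.14, -0.002, -2.774]
ft_force: [0.1, -1.0, -1.0]
opening: 1.0
grip_force: 0.0
```

Emit:
{"method": "arm_command", "body": {
  "delta_pos": [
    [0,0,0],
    [0,0,0],
    [0,0,0],
    [0,0,0],
    [0,0,0]
  ],
  "delta_rot": [
    [0,0,0],
    [0,0,0],
    [0,0,0],
    [0,0,0],
    [0,0,0]
  ],
  "claw": [0,0.5,1,1,1]
}}

```text
t: 3.12
eef_pos: [591.2, -27.2, 83.5]
tcp_rot: [-3.141, 0.002, -2.774]
ft_force: [-0.2, 0.0, -0.5]
opening: 0.779
grip_force: 0.0
```

Emit:
{"method": "arm_command", "body": {
  "delta_pos": [
    [0,0,0],
    [0,0,0],
    [0,0,0],
    [0,0,0],
    [0,0,0]
  ],
  "delta_rot": [
    [0,0,0],
    [0,0,0],
    [0,0,0],
    [0,0,0],
    [0,0,0]
  ],
  "claw": [1,1,1,1,1]
}}

```text
t: 3.53
eef_pos: [590.8, -27.2, 82.5]
tcp_rot: [-3.141, 0.001, -2.774]
ft_force: [-0.5, -1.3, 4.4]
opening: 0.545
grip_force: 30.0
```

Emit:
{"method": "arm_command", "body": {
  "delta_pos": [
    [0,0,0],
    [0,0,0],
    [0,0,0],
    [0,0,0],
    [0,0,0]
  ],
  "delta_rot": [
    [0,0,0],
    [0,0,0],
    [0,0,0],
    [0,0,0],
    [0,0,0]
  ],
  "claw": [1,1,1,1,1]
}}

```text
t: 3.95
eef_pos: [590.9, -27.2, 82.5]
tcp_rot: [-3.141, 0.001, -2.774]
ft_force: [-0.3, -0.8, 5.1]
opening: 0.545
grip_force: 30.0
```

Emit:
{"method": "arm_command", "body": {
  "delta_pos": [
    [0,0,0.03],
    [0,0,0.08],
    [0,0,0.14],
    [0,0,0.2],
    [0,0,0.24]
  ],
  "delta_rot": [
    [0,0,0],
    [0,0,0],
    [0,0,0],
    [0,0,0],
    [0,0,0]
  ],
  "claw": [1,1,1,1,1]
}}

```text
t: 4.37
eef_pos: [590.7, -27.1, 143.4]
tcp_rot: [-3.142, 0.0, -2.774]
ft_force: [-0.0, 0.0, -1.8]
opening: 0.545
grip_force: 30.0
```

Emit:
{"method": "arm_command", "body": {
  "delta_pos": [
    [0.002,-0.06,0],
    [0.005,-0.16,0],
    [0.008,-0.28,0],
    [0.011,-0.4,0],
    [0.014,-0.526,0]
  ],
  "delta_rot": [
    [0,0,-0.02],
    [0,0,-0.045],
    [0,0,-0.07],
    [0,0,-0.1],
    [0,0,-0.126]
  ],
  "claw": [1,1,1,1,1]
}}

```text
t: 4.78
eef_pos: [593.6, -160.2, 141.5]
tcp_rot: [3.141, -0.001, -2.975]
ft_force: [0.0, -0.2, -2.8]
opening: 0.548
grip_force: 30.0
```

Emit:
{"method": "arm_command", "body": {
  "delta_pos": [
    [0.002,-0.12,0],
    [0.005,-0.24,0],
    [0.008,-0.36,0],
    [0.011,-0.46,0],
    [0.014,-0.527,0]
  ],
  "delta_rot": [
    [0,0,-0.025],
    [0,0,-0.05],
    [0,0,-0.075],
    [0,0,-0.1],
    [0,0,-0.125]
  ],
  "claw": [1,1,1,1,1]
}}

```text
t: 5.2
eef_pos: [596.8, -293.3, 141.3]
tcp_rot: [3.141, -0.001, 3.11]
ft_force: [0.4, 0.9, -2.7]
opening: 0.542
grip_force: 30.0
```

Emit:
{"method": "arm_command", "body": {
  "delta_pos": [
    [0,0,-0.07],
    [0,0,-0.14],
    [0,0,-0.2],
    [0,0,-0.23],
    [0,0,-0.25]
  ],
  "delta_rot": [
    [0,0,0],
    [0,0,0],
    [0,0,0],
    [0,0,0],
    [0,0,0]
  ],
  "claw": [1,1,1,1,1]
}}

```text
t: 5.62
eef_pos: [597.1, -290.1, 78.3]
tcp_rot: [3.14, -0.002, 3.114]
ft_force: [0.9, 0.5, -2.6]
opening: 0.542
grip_force: 30.0
```

Emit:
{"method": "arm_command", "body": {
  "delta_pos": [
    [0,0,-0.01],
    [0,0,-0.02],
    [0,0,-0.028],
    [0,0,-0.028],
    [0,0,-0.028]
  ],
  "delta_rot": [
    [0,0,0],
    [0,0,0],
    [0,0,0],
    [0,0,0],
    [0,0,0]
  ],
  "claw": [1,1,1,1,1]
}}

```text
t: 6.03
eef_pos: [597.8, -290.4, 73.1]
tcp_rot: [-3.141, 0.001, 3.115]
ft_force: [0.5, 0.2, -2.4]
opening: 0.546
grip_force: 30.0
```

Emit:
{"method": "arm_command", "body": {
  "delta_pos": [
    [0,0,-0.002],
    [0,0,-0.004],
    [0,0,-0.006],
    [0,0,-0.006],
    [0,0,-0.006]
  ],
  "delta_rot": [
    [0,0,0],
    [0,0,0],
    [0,0,0],
    [0,0,0],
    [0,0,0]
  ],
  "claw": [1,1,1,1,1]
}}

```text
t: 6.45
eef_pos: [597.6, -290.4, 71.2]
tcp_rot: [3.141, 0.0, 3.115]
ft_force: [-0.6, 0.5, -3.1]
opening: 0.542
grip_force: 30.0
```

Emit:
{"method": "arm_command", "body": {
  "delta_pos": [
    [0,0,-0.002],
    [0,0,-0.004],
    [0,0,-0.004],
    [0,0,-0.004],
    [0,0,-0.004]
  ],
  "delta_rot": [
    [0,0,0],
    [0,0,0],
    [0,0,0],
    [0,0,0],
    [0,0,0]
  ],
  "claw": [1,1,1,1,1]
}}

```text
t: 6.87
eef_pos: [597.7, -290.4, 70.6]
tcp_rot: [-3.141, 0.0, 3.115]
ft_force: [-1.5, 1.1, 4.3]
opening: 0.542
grip_force: 30.0
```

Emit:
{"method": "arm_command", "body": {
  "delta_pos": [
    [0,0,0],
    [0,0,0],
    [0,0,0],
    [0,0,0],
    [0,0,0]
  ],
  "delta_rot": [
    [0,0,0],
    [0,0,0],
    [0,0,0],
    [0,0,0],
    [0,0,0]
  ],
  "claw": [0,0,0,0,0]
}}

```text
t: 7.28
eef_pos: [597.7, -290.4, 70.0]
tcp_rot: [3.141, -0.0, 3.115]
ft_force: [-0.2, -0.1, -0.1]
opening: 0.841
grip_force: 0.0
```

Emit:
{"method": "arm_command", "body": {
  "delta_pos": [
    [0,0,0.05],
    [0,0,0.14],
    [0,0,0.26],
    [0,0,0.39],
    [0,0,0.52]
  ],
  "delta_rot": [
    [0,0,0],
    [0,0,0],
    [0,0,0],
    [0,0,0],
    [0,0,0]
  ],
  "claw": [0,0,0,0,0]
}}

```text
t: 7.7
eef_pos: [597.4, -290.2, 202.4]
tcp_rot: [3.142, 0.0, 3.115]
ft_force: [0.6, -1.6, 0.6]
opening: 1.0
grip_force: 0.0
```

Emit:
{"method": "arm_command", "body": {
  "delta_pos": [
    [0.002,0.1,0],
    [0.004,0.2,0],
    [0.007,0.3,0],
    [0.01,0.42,0],
    [0.012,0.536,0]
  ],
  "delta_rot": [
    [0,0,-0.012],
    [0,0,-0.024],
    [0,0,-0.036],
    [0,0,-0.046],
    [0,0,-0.057]
  ],
  "claw": [0,0,0,0,0]
}}

```text
t: 8.12
eef_pos: [600.5, -155.2, 201.3]
tcp_rot: [-3.142, 0.001, 3.024]
ft_force: [0.8, -0.3, 0.1]
opening: 1.0
grip_force: 0.0
```

Emit:
{"method": "arm_command", "body": {
  "delta_pos": [
    [0.002,0.11,0],
    [0.004,0.22,0],
    [0.007,0.33,0],
    [0.01,0.44,0],
    [0.012,0.536,0]
  ],
  "delta_rot": [
    [0,0,-0.012],
    [0,0,-0.024],
    [0,0,-0.036],
    [0,0,-0.046],
    [0,0,-0.057]
  ],
  "claw": [0,0,0,0,0]
}}

```text
t: 8.53
eef_pos: [603.6, -20.7, 201.3]
tcp_rot: [3.141, 0.001, 2.935]
ft_force: [1.0, -0.3, 0.1]
opening: 1.001
grip_force: 0.0
```

Emit:
{"method": "arm_command", "body": {
  "delta_pos": [
    [0.002,0.12,0],
    [0.004,0.24,0],
    [0.007,0.36,0],
    [0.01,0.46,0],
    [0.012,0.537,0]
  ],
  "delta_rot": [
    [0,0,-0.012],
    [0,0,-0.024],
    [0,0,-0.036],
    [0,0,-0.046],
    [0,0,-0.056]
  ],
  "claw": [0,0,0,0,0]
}}

```text
t: 8.95
eef_pos: [606.5, 114.0, 201.2]
tcp_rot: [3.141, 0.001, 2.848]
ft_force: [0.5, -0.0, 0.2]
opening: 1.001
grip_force: 0.0
```

Run:
```python
from h import *
s=state();print(s["eef_pos"],s["tcp_rot"])
c=calibration("wrist");im=read_camera("wrist");cv2.imwrite("pics/w2.png",im[:,:,::-1]);np.save("pics/w2T",c["T"])
```

```text
[606.4896639  113.98644556 201.24741216] [3.14100115e+00 8.06809379e-04 2.84804858e+00]
```

View pics/w2.png

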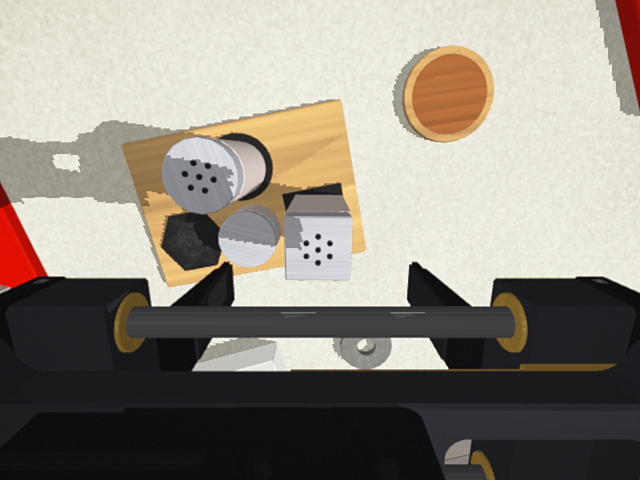

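Emit:
{"method": "arm_command", "body": {
  "delta_pos": [
    [0,0,-0.12],
    [0,0,-0.24],
    [0,0,-0.36],
    [0,0,-0.44],
    [0,0,-0.47]
  ],
  "delta_rot": [
    [0,0,0],
    [0,0,0],
    [0,0,0],
    [0,0,0],
    [0,0,0]
  ],
  "claw": [0,0,0,0,0]
}}

```text
t: 9.42
eef_pos: [605.6, 111.5, 80.5]
tcp_rot: [-3.14, -0.003, 2.848]
ft_force: [-0.9, 0.8, 0.6]
opening: 1.001
grip_force: 0.0
```

Emit:
{"method": "arm_command", "body": {
  "delta_pos": [
    [0,0,0],
    [0,0,0],
    [0,0,0],
    [0,0,0],
    [0,0,0]
  ],
  "delta_rot": [
    [0,0,0],
    [0,0,0],
    [0,0,0],
    [0,0,0],
    [0,0,0]
  ],
  "claw": [0.2,0.5,1,1,1]
}}

```text
t: 9.83
eef_pos: [607.1, 111.9, 83.9]
tcp_rot: [3.141, 0.002, 2.848]
ft_force: [-1.1, -1.1, -1.1]
opening: 0.706
grip_force: 0.0
```

Emit:
{"method": "arm_command", "body": {
  "delta_pos": [
    [0,0,0],
    [0,0,0],
    [0,0,0],
    [0,0,0],
    [0,0,0]
  ],
  "delta_rot": [
    [0,0,0],
    [0,0,0],
    [0,0,0],
    [0,0,0],
    [0,0,0]
  ],
  "claw": [1,1,1,1,1]
}}

```text
t: 10.25
eef_pos: [606.8, 111.9, 83.0]
tcp_rot: [3.141, 0.0, 2.848]
ft_force: [-0.6, 0.6, 4.9]
opening: 0.527
grip_force: 29.9
```

Run:
```python
from h import *
np.set_printoptions(precision=1,suppress=True)
c=dict(camera_matrix=calibration("wrist")["camera_matrix"],T=np.load("pics/w2T.npy"))
print("sq lid",plane(c,(318,249.5),134.5),plane(c,(318.5,249.7),136))
a=cv2.imread("pics/w2.png");h=cv2.cvtColor(a,cv2.COLOR_BGR2HSV)
m=((h[...,1]>90)&(h[...,0]>3)&(h[...,0]<25)).astype(np.uint8);m[:,:380]=0;m[:,510:]=0;m[160:]=0
k=max(cv2.findContours(m,cv2.RETR_EXTERNAL,cv2.CHAIN_APPROX_NONE)[0],key=cv2.contourArea)
Q=np.array([plane(c,p[0],10)[:2] for p in k],np.float32);print("trivet",cv2.fitEllipse(Q),cv2.minEnclosingCircle(Q))
m=(h[...,2]<75).astype(np.uint8);m[:,:150]=0;m[:,222:]=0;m[:205]=0;m[275:]=0
k=max(cv2.findContours(m,cv2.RETR_EXTERNAL,cv2.CHAIN_APPROX_NONE)[0],key=cv2.contourArea)
Q=np.array([plane(c,p[0],16)[:2] for p in k],np.float32);M=cv2.moments(Q)
print("hex seat",M["m10"]/M["m00"],M["m01"]/M["m00"],M["m00"],64*64*.866,cv2.minAreaRect(Q))
```

```text
sq lid [606.9 111.9 134.5] [606.7 112.3 136. ]
trivet ((524.864501953125, 273.554443359375), (89.62765502929688, 91.24700927734375), 7.347085475921631) ((524.6893920898438, 273.5331115722656), 46.161197662353516)
hex seat 590.6137655536113 -30.087074950421965 3247.5347517971386 3547.136 ((590.6029663085938, -31.609683990478516), (64.36295318603516, 65.82107543945312), 71.30472564697266)
```

Emit:
{"method": "arm_command", "body": {
  "delta_pos": [
    [0,0,0.05],
    [0,0,0.15],
    [0,0,0.28],
    [0,0,0.41],
    [0,0,0.54]
  ],
  "delta_rot": [
    [0,0,0],
    [0,0,0],
    [0,0,0],
    [0,0,0],
    [0,0,0]
  ],
  "claw": [1,1,1,1,1]
}}

```text
t: 10.67
eef_pos: [606.1, 111.8, 218.5]
tcp_rot: [-3.141, -0.001, 2.848]
ft_force: [0.5, 1.3, -1.7]
opening: 0.527
grip_force: 30.0
```

Emit:
{"method": "arm_command", "body": {
  "delta_pos": [
    [-0.02,-0.08,0],
    [-0.045,-0.18,0],
    [-0.075,-0.29,0],
    [-0.105,-0.41,0],
    [-0.138,-0.533,0]
  ],
  "delta_rot": [
    [0,0,0.012],
    [0,0,0.024],
    [0,0,0.036],
    [0,0,0.046],
    [0,0,0.057]
  ],
  "claw": [1,1,1,1,1]
}}

```text
t: 11.08
eef_pos: [571.4, -22.3, 217.2]
tcp_rot: [3.142, -0.001, 2.939]
ft_force: [1.2, -1.4, -2.3]
opening: 0.527
grip_force: 30.0
```

Emit:
{"method": "arm_command", "body": {
  "delta_pos": [
    [-0.027,-0.107,0],
    [-0.055,-0.213,0],
    [-0.083,-0.32,0],
    [-0.11,-0.427,0],
    [-0.138,-0.533,0]
  ],
  "delta_rot": [
    [0,0,0.012],
    [0,0,0.024],
    [0,0,0.036],
    [0,0,0.046],
    [0,0,0.057]
  ],
  "claw": [1,1,1,1,1]
}}

```text
t: 11.5
eef_pos: [536.9, -155.8, 217.3]
tcp_rot: [3.141, -0.001, 3.028]
ft_force: [0.6, -0.3, -2.0]
opening: 0.529
grip_force: 30.0
```

Emit:
{"method": "arm_command", "body": {
  "delta_pos": [
    [-0.03,-0.12,0],
    [-0.06,-0.24,0],
    [-0.09,-0.36,0],
    [-0.12,-0.46,0],
    [-0.139,-0.533,0]
  ],
  "delta_rot": [
    [0,0,0.012],
    [0,0,0.024],
    [0,0,0.036],
    [0,0,0.046],
    [0,0,0.056]
  ],
  "claw": [1,1,1,1,1]
}}

```text
t: 11.92
eef_pos: [501.8, -289.8, 217.1]
tcp_rot: [3.141, -0.001, 3.114]
ft_force: [0.1, -0.4, -3.0]
opening: 0.525
grip_force: 30.0
```

Emit:
{"method": "arm_command", "body": {
  "delta_pos": [
    [0,0,-0.1],
    [0,0,-0.23],
    [0,0,-0.36],
    [0,0,-0.47],
    [0,0,-0.53]
  ],
  "delta_rot": [
    [0,0,0],
    [0,0,0],
    [0,0,0],
    [0,0,0],
    [0,0,0]
  ],
  "claw": [1,1,1,1,1]
}}

```text
t: 12.33
eef_pos: [501.5, -287.0, 81.7]
tcp_rot: [3.139, -0.004, 3.115]
ft_force: [-0.3, -0.4, -2.8]
opening: 0.525
grip_force: 29.9
```

Emit:
{"method": "arm_command", "body": {
  "delta_pos": [
    [0,0,-0.02],
    [0,0,-0.035],
    [0,0,-0.045],
    [0,0,-0.05],
    [0,0,-0.05]
  ],
  "delta_rot": [
    [0,0,0],
    [0,0,0],
    [0,0,0],
    [0,0,0],
    [0,0,0]
  ],
  "claw": [1,1,1,1,1]
}}

```text
t: 12.75
eef_pos: [503.2, -288.0, 73.4]
tcp_rot: [-3.141, 0.001, 3.115]
ft_force: [-0.6, 0.6, -2.7]
opening: 0.523
grip_force: 29.9
```

Emit:
{"method": "arm_command", "body": {
  "delta_pos": [
    [0,0,-0.002],
    [0,0,-0.004],
    [0,0,-0.006],
    [0,0,-0.008],
    [0,0,-0.008]
  ],
  "delta_rot": [
    [0,0,0],
    [0,0,0],
    [0,0,0],
    [0,0,0],
    [0,0,0]
  ],
  "claw": [1,1,1,1,1]
}}

```text
t: 13.17
eef_pos: [503.0, -287.9, 71.0]
tcp_rot: [-3.141, 0.0, 3.115]
ft_force: [-0.6, 0.2, 0.2]
opening: 0.524
grip_force: 30.0
```

Emit:
{"method": "arm_command", "body": {
  "delta_pos": [
    [0,0,0],
    [0,0,0],
    [0,0,0],
    [0,0,0],
    [0,0,0]
  ],
  "delta_rot": [
    [0,0,0],
    [0,0,0],
    [0,0,0],
    [0,0,0],
    [0,0,0]
  ],
  "claw": [0,0,0,0,0]
}}

```text
t: 13.58
eef_pos: [502.9, -287.9, 70.7]
tcp_rot: [3.142, 0.0, 3.115]
ft_force: [-1.1, -0.5, -0.1]
opening: 0.821
grip_force: 0.0
```

Emit:
{"method": "arm_command", "body": {
  "delta_pos": [
    [0,0,0.05],
    [0,0,0.14],
    [0,0,0.26],
    [0,0,0.39],
    [0,0,0.52]
  ],
  "delta_rot": [
    [0,0,0],
    [0,0,0],
    [0,0,0],
    [0,0,0],
    [0,0,0]
  ],
  "claw": [0,0,0,0,0]
}}

```text
t: 14.0
eef_pos: [502.6, -287.7, 201.9]
tcp_rot: [3.141, -0.001, 3.115]
ft_force: [0.4, 0.1, 0.1]
opening: 0.998
grip_force: 0.0
```

Emit:
{"method": "arm_command", "body": {
  "delta_pos": [
    [0.006,0.07,0],
    [0.013,0.15,0],
    [0.021,0.25,0],
    [0.03,0.35,0],
    [0.039,0.45,0]
  ],
  "delta_rot": [
    [0,0,-0.003],
    [0,0,-0.006],
    [0,0,-0.009],
    [0,0,-0.012],
    [0,0,-0.015]
  ],
  "claw": [0,0,0,0,0]
}}

```text
t: 14.42
eef_pos: [512.5, -174.3, 200.8]
tcp_rot: [3.142, 0.0, 3.091]
ft_force: [1.0, 0.2, -0.0]
opening: 1.0
grip_force: 0.0
```

Emit:
{"method": "arm_command", "body": {
  "delta_pos": [
    [0.008,0.09,0],
    [0.016,0.18,0],
    [0.024,0.27,0],
    [0.032,0.36,0],
    [0.039,0.449,0]
  ],
  "delta_rot": [
    [0,0,-0.003],
    [0,0,-0.006],
    [0,0,-0.009],
    [0,0,-0.012],
    [0,0,-0.015]
  ],
  "claw": [0,0,0,0,0]
}}

```text
t: 14.83
eef_pos: [522.4, -62.0, 200.7]
tcp_rot: [3.142, 0.0, 3.067]
ft_force: [0.4, -0.5, -0.5]
opening: 1.005
grip_force: 0.0
```

Emit:
{"method": "arm_command", "body": {
  "delta_pos": [
    [0.01,0.11,0],
    [0.02,0.22,0],
    [0.028,0.33,0],
    [0.034,0.4,0],
    [0.038,0.449,0]
  ],
  "delta_rot": [
    [0,0,-0.003],
    [0,0,-0.006],
    [0,0,-0.009],
    [0,0,-0.012],
    [0,0,-0.014]
  ],
  "claw": [0,0,0,0,0]
}}

```text
t: 15.25
eef_pos: [531.8, 51.0, 200.7]
tcp_rot: [3.141, 0.0, 3.047]
ft_force: [-0.4, -0.1, -0.3]
opening: 0.997
grip_force: 0.0
```

Emit:
{"method": "arm_command", "body": {
  "delta_pos": [
    [0,0,-0.1],
    [0,0,-0.22],
    [0,0,-0.34],
    [0,0,-0.43],
    [0,0,-0.473]
  ],
  "delta_rot": [
    [0,0,0],
    [0,0,0],
    [0,0,0],
    [0,0,0],
    [0,0,0]
  ],
  "claw": [0,0,0,0,0]
}}

```text
t: 15.67
eef_pos: [530.8, 49.2, 79.9]
tcp_rot: [-3.141, -0.003, 3.046]
ft_force: [-0.2, -0.2, -0.7]
opening: 0.998
grip_force: 0.0
```

Emit:
{"method": "arm_command", "body": {
  "delta_pos": [
    [0,0,0],
    [0,0,0],
    [0,0,0],
    [0,0,0],
    [0,0,0]
  ],
  "delta_rot": [
    [0,0,0],
    [0,0,0],
    [0,0,0],
    [0,0,0],
    [0,0,0]
  ],
  "claw": [0.2,0.5,1,1,1]
}}

```text
t: 16.08
eef_pos: [532.4, 49.1, 83.6]
tcp_rot: [3.141, 0.002, 3.046]
ft_force: [0.1, 0.5, 1.0]
opening: 0.706
grip_force: 0.0
```

Emit:
{"method": "arm_command", "body": {
  "delta_pos": [
    [0,0,0],
    [0,0,0],
    [0,0,0],
    [0,0,0],
    [0,0,0]
  ],
  "delta_rot": [
    [0,0,0],
    [0,0,0],
    [0,0,0],
    [0,0,0],
    [0,0,0]
  ],
  "claw": [1,1,1,1,1]
}}

```text
t: 16.5
eef_pos: [532.1, 49.0, 82.9]
tcp_rot: [3.142, 0.001, 3.046]
ft_force: [-1.8, -2.3, 6.3]
opening: 0.565
grip_force: 30.0
```

Emit:
{"method": "arm_command", "body": {
  "delta_pos": [
    [0,0,0.04],
    [0,0,0.12],
    [0,0,0.22],
    [0,0,0.32],
    [0,0,0.4]
  ],
  "delta_rot": [
    [0,0,0],
    [0,0,0],
    [0,0,0],
    [0,0,0],
    [0,0,0]
  ],
  "claw": [1,1,1,1,1]
}}

```text
t: 16.92
eef_pos: [531.8, 49.2, 184.5]
tcp_rot: [3.141, 0.0, 3.046]
ft_force: [0.3, -0.7, -2.4]
opening: 0.563
grip_force: 30.0
```

Emit:
{"method": "arm_command", "body": {
  "delta_pos": [
    [-0.025,-0.07,0],
    [-0.055,-0.15,0],
    [-0.09,-0.24,0],
    [-0.127,-0.34,0],
    [-0.165,-0.446,0]
  ],
  "delta_rot": [
    [0,0,0.003],
    [0,0,0.006],
    [0,0,0.009],
    [0,0,0.012],
    [0,0,0.015]
  ],
  "claw": [1,1,1,1,1]
}}

```text
t: 17.33
eef_pos: [489.8, -62.9, 182.8]
tcp_rot: [3.141, -0.0, 3.07]
ft_force: [0.3, 0.1, -2.6]
opening: 0.567
grip_force: 30.0
```

Emit:
{"method": "arm_command", "body": {
  "delta_pos": [
    [-0.033,-0.09,0],
    [-0.066,-0.18,0],
    [-0.1,-0.27,0],
    [-0.133,-0.36,0],
    [-0.165,-0.446,0]
  ],
  "delta_rot": [
    [0,0,0.003],
    [0,0,0.006],
    [0,0,0.009],
    [0,0,0.012],
    [0,0,0.015]
  ],
  "claw": [1,1,1,1,1]
}}

```text
t: 17.75
eef_pos: [448.6, -174.8, 182.8]
tcp_rot: [3.141, -0.0, 3.093]
ft_force: [0.3, -0.3, -3.5]
opening: 0.566
grip_force: 30.0
```

Emit:
{"method": "arm_command", "body": {
  "delta_pos": [
    [-0.037,-0.1,0],
    [-0.074,-0.2,0],
    [-0.11,-0.3,0],
    [-0.145,-0.39,0],
    [-0.166,-0.446,0]
  ],
  "delta_rot": [
    [0,0,0.003],
    [0,0,0.006],
    [0,0,0.009],
    [0,0,0.012],
    [0,0,0.014]
  ],
  "claw": [1,1,1,1,1]
}}

```text
t: 18.17
eef_pos: [406.9, -287.1, 182.8]
tcp_rot: [3.142, -0.0, 3.114]
ft_force: [-0.4, 0.4, -3.1]
opening: 0.571
grip_force: 30.0
```

Emit:
{"method": "arm_command", "body": {
  "delta_pos": [
    [0,0,-0.08],
    [0,0,-0.18],
    [0,0,-0.28],
    [0,0,-0.36],
    [0,0,-0.4]
  ],
  "delta_rot": [
    [0,0,0],
    [0,0,0],
    [0,0,0],
    [0,0,0],
    [0,0,0]
  ],
  "claw": [1,1,1,1,1]
}}

```text
t: 18.58
eef_pos: [407.1, -284.7, 80.7]
tcp_rot: [3.139, -0.002, 3.115]
ft_force: [0.1, 0.6, -2.4]
opening: 0.563
grip_force: 30.0
```

Emit:
{"method": "arm_command", "body": {
  "delta_pos": [
    [0,0,-0.02],
    [0,0,-0.032],
    [0,0,-0.04],
    [0,0,-0.044],
    [0,0,-0.046]
  ],
  "delta_rot": [
    [0,0,0],
    [0,0,0],
    [0,0,0],
    [0,0,0],
    [0,0,0]
  ],
  "claw": [1,1,1,1,1]
}}

```text
t: 19.0
eef_pos: [408.2, -285.6, 71.6]
tcp_rot: [-3.141, 0.001, 3.115]
ft_force: [0.1, -0.8, -3.0]
opening: 0.558
grip_force: 30.0
```

Emit:
{"method": "arm_command", "body": {
  "delta_pos": [
    [0,0,-0.002],
    [0,0,-0.003],
    [0,0,-0.004],
    [0,0,-0.004],
    [0,0,-0.004]
  ],
  "delta_rot": [
    [0,0,0],
    [0,0,0],
    [0,0,0],
    [0,0,0],
    [0,0,0]
  ],
  "claw": [1,1,1,1,1]
}}

```text
t: 19.42
eef_pos: [408.2, -285.6, 70.9]
tcp_rot: [-3.141, 0.001, 3.115]
ft_force: [-1.5, -0.2, 8.6]
opening: 0.565
grip_force: 30.0
```

Emit:
{"method": "arm_command", "body": {
  "delta_pos": [
    [0,0,0],
    [0,0,0],
    [0,0,0],
    [0,0,0],
    [0,0,0]
  ],
  "delta_rot": [
    [0,0,0],
    [0,0,0],
    [0,0,0],
    [0,0,0],
    [0,0,0]
  ],
  "claw": [0,0,0,0,0]
}}

```text
t: 19.83
eef_pos: [407.9, -285.4, 69.9]
tcp_rot: [3.141, 0.0, 3.115]
ft_force: [-0.1, -0.4, -0.1]
opening: 0.865
grip_force: 0.0
```

Emit:
{"method": "arm_command", "body": {
  "delta_pos": [
    [0,0,0.05],
    [0,0,0.14],
    [0,0,0.26],
    [0,0,0.39],
    [0,0,0.52]
  ],
  "delta_rot": [
    [0,0,0],
    [0,0,0],
    [0,0,0],
    [0,0,0],
    [0,0,0]
  ],
  "claw": [0,0,0,0,0]
}}

```text
t: 20.25
eef_pos: [407.6, -285.1, 201.2]
tcp_rot: [3.141, -0.001, 3.115]
ft_force: [0.0, 0.1, 0.1]
opening: 1.002
grip_force: 0.0
```

```bash
cat > seats.py <<'E'
from h import *
import sys
np.set_printoptions(precision=1,suppress=True)
def seats(im,c,thr):
    h=cv2.cvtColor(im,cv2.COLOR_RGB2HSV);m=(h[...,2]<thr).astype(np.uint8)
    for k in cv2.findContours(m,cv2.RETR_EXTERNAL,cv2.CHAIN_APPROX_NONE)[0]:
        if cv2.contourArea(k)<300:continue
        Q=np.array([plane(c,p[0],16)[:2] for p in k],np.float32);M=cv2.moments(Q);g=np.array([M["m10"],M["m01"]])/M["m00"]
        if not(480<g[0]<660 and -80<g[1]<160):continue
        H=cv2.convexHull(Q);P=cv2.approxPolyDP(H,5,True)[:,0];r=cv2.minAreaRect(Q)
        E=np.roll(P,-1,0)-P
        print("seat",g,"area",M["m00"],"rect",np.array(r[0]),np.array(r[1]),round(r[2],1),"edges",np.linalg.norm(E,axis=1),np.degrees(np.arctan2(E[:,1],E[:,0])))
if __name__=="__main__":
    im=read_camera("top");cv2.imwrite("pics/top1.png",im[:,:,::-1])
    seats(im,C["top"],38)
    A=cv2.resize(im[:,:,::-1][160:400,215:575],None,fx=2.2,fy=2.2,interpolation=cv2.INTER_CUBIC);cv2.imwrite("pics/tc1.png",A)
    print(state()["eef_pos"])
E
python3 seats.py
```

```text
[ 409.3 -286.5  206.9]
```

View pics/tc1.png

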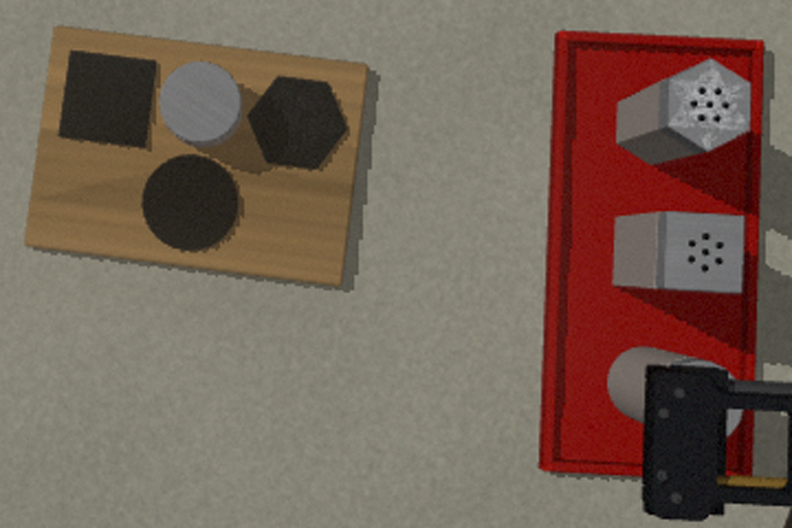

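Run:
```python
from seats import *
im=cv2.imread("pics/top1.png")[:,:,::-1].copy()
h=cv2.cvtColor(im,cv2.COLOR_RGB2HSV);print(h[205,263],h[252,300],h[225,325])
for t in(50,56):
    print(t);seats(im,C["top"],t)
m=((h[...,1]<30)&(h[...,2]>60)).astype(np.uint8);m[:180]=0;m[235:]=0;m[:,:285]=0;m[:,330:]=0
m=cv2.morphologyEx(m,cv2.MORPH_OPEN,np.ones((3,3)))
k=max(cv2.findContours(m,cv2.RETR_EXTERNAL,cv2.CHAIN_APPROX_NONE)[0],key=cv2.contourArea)
e=cv2.fitEllipse(k);print("pot",e,plane(C["top"],e[0],54),state()["eef_pos"])
```

```text
[30 31 41] [26 46 39] [ 17 123  83]
50
seat [531.3  47.6] area 3527.434004704788 rect [531.5  47.8] [65.7 67.4] 1.5 edges [28.5 25.7 21.8 29.2 26.2 24.2 28.6 24.3] [ 129.7  178.2 -142.2  -98.   -51.    -6.    39.6   83.8]
seat [591.5 -28.6] area 3294.0721598278633 rect [591.5 -28.3] [70.1 63.1] 84.3 edges [34.3 37.7 35.6 34.4 36.2 34.1] [ 140.4 -158.6  -96.4  -36.    22.    83.2]
seat [605.4 110.1] area 3732.508317861473 rect [605.3 110.1] [63.  62.5] 84.2 edges [60.7 61.8 62.  60.3] [172.9 -96.1  -5.7  85.1]
56
seat [531.2  47.6] area 3591.564044198283 rect [530.7  47.8] [67.3 67.3] 1.5 edges [24.  26.1 27.6 21.4 32.3 25.8 24.1 29.3] [ 128.5  171.2 -142.7 -101.5  -55.6   -5.6   38.3   81.9]
seat [591.5 -28.6] area 3332.9188839290855 rect [591.3 -28.5] [63.5 71.2] 52.8 edges [33.3 37.7 35.6 36.7 35.4 35.7] [ 142.5 -158.6  -96.4  -36.4   25.4   83.5]
seat [605.4 110.2] area 3826.7703673280776 rect [605.5 110.1] [63.7 63.6] 84.2 edges [62.6 61.8 62.  58.9] [171.6 -96.1  -5.7  83.4]
pot ((305.7273254394531, 206.18284606933594), (35.796714782714844, 36.4970817565918), 144.005615234375) [599.9  39.9  54. ] [ 409.3 -286.5  206.9]
```

Emit:
{"method": "arm_command", "body": {
  "delta_pos": [
    [0.04,0.07,0],
    [0.09,0.15,0],
    [0.14,0.24,0],
    [0.2,0.34,0],
    [0.256,0.434,0]
  ],
  "delta_rot": [
    [0,0,-0.003],
    [0,0,-0.006],
    [0,0,-0.009],
    [0,0,-0.012],
    [0,0,-0.015]
  ],
  "claw": [0,0,0,0,0]
}}

```text
t: 20.72
eef_pos: [472.3, -175.7, 199.8]
tcp_rot: [3.141, 0.0, 3.091]
ft_force: [0.4, -0.4, 0.6]
opening: 0.999
grip_force: 0.0
```

Emit:
{"method": "arm_command", "body": {
  "delta_pos": [
    [0.052,0.087,0],
    [0.104,0.174,0],
    [0.156,0.26,0],
    [0.205,0.347,0],
    [0.256,0.434,0]
  ],
  "delta_rot": [
    [0,0,-0.003],
    [0,0,-0.006],
    [0,0,-0.009],
    [0,0,-0.012],
    [0,0,-0.015]
  ],
  "claw": [0,0,0,0,0]
}}

```text
t: 21.13
eef_pos: [536.3, -67.1, 199.6]
tcp_rot: [3.141, -0.0, 3.068]
ft_force: [0.7, 0.4, -0.5]
opening: 1.0
grip_force: 0.0
```

Emit:
{"method": "arm_command", "body": {
  "delta_pos": [
    [0.06,0.1,0],
    [0.12,0.2,0],
    [0.18,0.3,0],
    [0.23,0.39,0],
    [0.256,0.434,0]
  ],
  "delta_rot": [
    [0,0,-0.003],
    [0,0,-0.006],
    [0,0,-0.009],
    [0,0,-0.012],
    [0,0,-0.014]
  ],
  "claw": [0,0,0,0,0]
}}

```text
t: 21.55
eef_pos: [600.8, 42.5, 199.4]
tcp_rot: [3.141, -0.0, 3.047]
ft_force: [0.0, -0.2, -0.8]
opening: 1.001
grip_force: 0.0
```

Emit:
{"method": "arm_command", "body": {
  "delta_pos": [
    [0,0,-0.1],
    [0,0,-0.21],
    [0,0,-0.32],
    [0,0,-0.41],
    [0,0,-0.46]
  ],
  "delta_rot": [
    [0,0,0],
    [0,0,0],
    [0,0,0],
    [0,0,0],
    [0,0,0]
  ],
  "claw": [0,0,0,0,0]
}}

```text
t: 21.97
eef_pos: [598.6, 39.7, 82.1]
tcp_rot: [-3.141, -0.003, 3.046]
ft_force: [0.1, -0.0, 0.8]
opening: 0.999
grip_force: 0.0
```

Run:
```python
from h import *
s=state();print(s["eef_pos"],s["tcp_rot"])
c=calibration("wrist");im=read_camera("wrist");cv2.imwrite("pics/w3.png",im[:,:,::-1]);np.save("pics/w3T",c["T"])
```

```text
[598.6172812   39.74809852  82.08282741] [-3.14145723 -0.00332322  3.04553617]
```

View pics/w3.png

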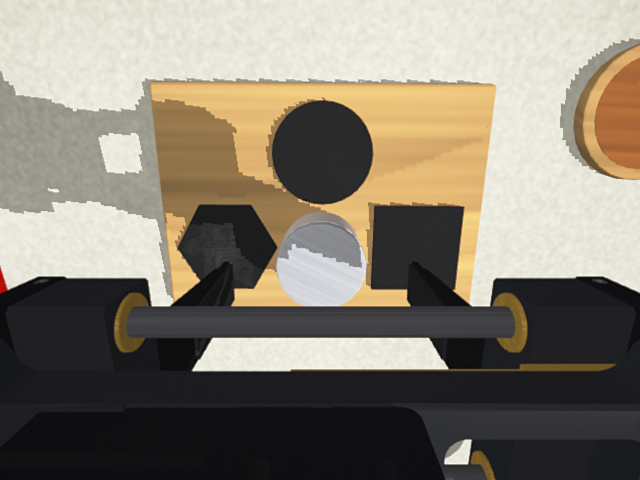

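Emit:
{"method": "arm_command", "body": {
  "delta_pos": [
    [0,0,-0.06],
    [0,0,-0.13],
    [0,0,-0.19],
    [0,0,-0.23],
    [0,0,-0.244]
  ],
  "delta_rot": [
    [0,0,0],
    [0,0,0],
    [0,0,0],
    [0,0,0],
    [0,0,0]
  ],
  "claw": [0,0,0,0,0]
}}

```text
t: 22.43
eef_pos: [599.4, 39.8, 22.9]
tcp_rot: [-3.142, -0.002, 3.046]
ft_force: [0.4, -0.8, 0.8]
opening: 0.999
grip_force: 0.0
```

Run:
```python
from h import *
np.set_printoptions(precision=1,suppress=True)
c=dict(camera_matrix=calibration("wrist")["camera_matrix"],T=np.load("pics/w3T.npy"))
a=cv2.imread("pics/w3.png");h=cv2.cvtColor(a,cv2.COLOR_BGR2HSV)
m=(h[...,2]<75).astype(np.uint8);m[204:]=0
k=max([k for k in cv2.findContours(m,cv2.RETR_EXTERNAL,cv2.CHAIN_APPROX_NONE)[0] if 270<cv2.boundingRect(k)[0]+cv2.boundingRect(k)[2]/2<380],key=cv2.contourArea)
Q=np.array([plane(c,p[0],16)[:2] for p in k],np.float32);print("round",cv2.minEnclosingCircle(Q),cv2.fitEllipse(Q))
q=[(373,205),(464,207),(456,291),(370,288)]
Q=np.array([plane(c,p,16)[:2] for p in q]);print("sq",Q.mean(0),np.linalg.norm(np.roll(Q,-1,0)-Q,axis=1),(Q[0]+Q[2])/2,(Q[1]+Q[3])/2)
q=[(201,205),(251,205),(277,246),(178,249),(253,289)]
Q=np.array([plane(c,p,16)[:2] for p in q]);print("hex long diag mid",(Q[2]+Q[3])/2,np.linalg.norm(Q[2]-Q[3]),(Q[0]+Q[4])/2,np.linalg.norm(Q[0]-Q[4]))
print("pot",plane(c,(321,265),54),"sqrow",plane(c,(321,265),50)); print(state()["eef_pos"])
```

```text
round ((530.5812377929688, 47.31443405151367), 34.6164665222168) ((530.6109008789062, 47.31696319580078), (68.36707305908203, 68.47284698486328), 136.62088012695312)
sq [605.7 110.1] [65.4 65.  66.  63.9] [606.  110.2] [605.4 109.9]
hex long diag mid [590.9 -28.7] 73.53305135843702 [591.6 -28.5] 73.19566122523858
pot [598.1  40.2  54. ] sqrow [599.5  40.   50. ]
[599.4  39.8  22.9]
```

Emit:
{"method": "arm_command", "body": {
  "delta_pos": [
    [0,0,0],
    [0,0,0],
    [0,0,0],
    [0,0,0],
    [0,0,0]
  ],
  "delta_rot": [
    [0,0,0],
    [0,0,0],
    [0,0,0],
    [0,0,0],
    [0,0,0]
  ],
  "claw": [0.2,0.5,1,1,1]
}}

```text
t: 22.85
eef_pos: [600.2, 40.1, 24.6]
tcp_rot: [3.141, 0.001, 3.046]
ft_force: [-0.3, 0.8, 0.6]
opening: 0.708
grip_force: 0.0
```

Emit:
{"method": "arm_command", "body": {
  "delta_pos": [
    [0,0,0],
    [0,0,0],
    [0,0,0],
    [0,0,0],
    [0,0,0]
  ],
  "delta_rot": [
    [0,0,0],
    [0,0,0],
    [0,0,0],
    [0,0,0],
    [0,0,0]
  ],
  "claw": [1,1,1,1,1]
}}

```text
t: 23.27
eef_pos: [600.1, 40.1, 24.3]
tcp_rot: [3.141, 0.001, 3.046]
ft_force: [-0.7, -0.1, 5.9]
opening: 0.606
grip_force: 30.0
```

Emit:
{"method": "arm_command", "body": {
  "delta_pos": [
    [0,0,0.04],
    [0,0,0.1],
    [0,0,0.17],
    [0,0,0.24],
    [0,0,0.28]
  ],
  "delta_rot": [
    [0,0,0],
    [0,0,0],
    [0,0,0],
    [0,0,0],
    [0,0,0]
  ],
  "claw": [1,1,1,1,1]
}}

```text
t: 23.68
eef_pos: [600.3, 40.1, 95.9]
tcp_rot: [3.141, 0.002, 3.046]
ft_force: [-1.0, 0.5, -1.4]
opening: 0.603
grip_force: 30.0
```

Emit:
{"method": "arm_command", "body": {
  "delta_pos": [
    [-0.02,0.06,0],
    [-0.05,0.15,0],
    [-0.08,0.25,0],
    [-0.115,0.36,0],
    [-0.15,0.467,0]
  ],
  "delta_rot": [
    [0,0,0],
    [0,0,0],
    [0,0,0],
    [0,0,0],
    [0,0,0]
  ],
  "claw": [1,1,1,1,1]
}}

```text
t: 24.1
eef_pos: [561.2, 158.4, 93.3]
tcp_rot: [-3.142, -0.001, 3.045]
ft_force: [1.1, 0.8, -0.5]
opening: 0.61
grip_force: 30.0
```

Emit:
{"method": "arm_command", "body": {
  "delta_pos": [
    [-0.035,0.11,0],
    [-0.07,0.22,0],
    [-0.105,0.33,0],
    [-0.135,0.42,0],
    [-0.151,0.467,0]
  ],
  "delta_rot": [
    [0,0,0],
    [0,0,0],
    [0,0,0],
    [0,0,0],
    [0,0,0]
  ],
  "claw": [1,1,1,1,1]
}}

```text
t: 24.52
eef_pos: [522.9, 276.2, 93.3]
tcp_rot: [-3.141, -0.001, 3.048]
ft_force: [-0.4, -0.2, -2.1]
opening: 0.604
grip_force: 30.0
```

Emit:
{"method": "arm_command", "body": {
  "delta_pos": [
    [0,0,-0.07],
    [0,0,-0.14],
    [0,0,-0.2],
    [0,0,-0.24],
    [0,0,-0.25]
  ],
  "delta_rot": [
    [0,0,0],
    [0,0,0],
    [0,0,0],
    [0,0,0],
    [0,0,0]
  ],
  "claw": [1,1,1,1,1]
}}

```text
t: 24.93
eef_pos: [523.7, 273.2, 29.6]
tcp_rot: [-3.14, -0.003, 3.046]
ft_force: [-0.3, 0.5, -2.1]
opening: 0.605
grip_force: 30.0
```

Emit:
{"method": "arm_command", "body": {
  "delta_pos": [
    [0,0,-0.01],
    [0,0,-0.02],
    [0,0,-0.028],
    [0,0,-0.032],
    [0,0,-0.034]
  ],
  "delta_rot": [
    [0,0,0],
    [0,0,0],
    [0,0,0],
    [0,0,0],
    [0,0,0]
  ],
  "claw": [1,1,1,1,1]
}}

```text
t: 25.35
eef_pos: [524.8, 273.7, 23.2]
tcp_rot: [3.141, 0.001, 3.046]
ft_force: [-0.9, -0.1, 0.1]
opening: 0.605
grip_force: 30.0
```

Emit:
{"method": "arm_command", "body": {
  "delta_pos": [
    [0,0,-0.001],
    [0,0,-0.002],
    [0,0,-0.002],
    [0,0,-0.002],
    [0,0,-0.002]
  ],
  "delta_rot": [
    [0,0,0],
    [0,0,0],
    [0,0,0],
    [0,0,0],
    [0,0,0]
  ],
  "claw": [1,1,1,0,0]
}}

```text
t: 25.77
eef_pos: [524.8, 273.7, 22.6]
tcp_rot: [3.141, 0.0, 3.046]
ft_force: [0.7, -0.6, 0.4]
opening: 0.693
grip_force: 0.0
```

Emit:
{"method": "arm_command", "body": {
  "delta_pos": [
    [0,0,0],
    [0,0,0],
    [0,0,0],
    [0,0,0],
    [0,0,0]
  ],
  "delta_rot": [
    [0,0,0],
    [0,0,0],
    [0,0,0],
    [0,0,0],
    [0,0,0]
  ],
  "claw": [0,0,0,0,0]
}}

```text
t: 26.18
eef_pos: [524.7, 273.7, 22.4]
tcp_rot: [3.141, 0.0, 3.046]
ft_force: [0.4, 0.0, -0.2]
opening: 0.99
grip_force: 0.0
```

Emit:
{"method": "arm_command", "body": {
  "delta_pos": [
    [0,0,0.06],
    [0,0,0.18],
    [0,0,0.32],
    [0,0,0.44],
    [0,0,0.48]
  ],
  "delta_rot": [
    [0,0,0],
    [0,0,0],
    [0,0,0],
    [0,0,0],
    [0,0,0]
  ],
  "claw": [0,0,0,0,0]
}}

```text
t: 26.6
eef_pos: [525.9, 274.2, 146.7]
tcp_rot: [3.139, 0.005, 3.046]
ft_force: [0.3, -0.4, -0.3]
opening: 1.0
grip_force: 0.0
```

Emit:
{"method": "arm_command", "body": {
  "delta_pos": [
    [0,-0.05,0.05],
    [0,-0.14,0.1],
    [0,-0.24,0.15],
    [0,-0.3,0.2],
    [0,-0.32,0.22]
  ],
  "delta_rot": [
    [0,0,0],
    [0,0,0],
    [0,0,0],
    [0,0,0],
    [0,0,0]
  ],
  "claw": [0,0,0,0,0]
}}

```text
t: 27.02
eef_pos: [524.6, 191.2, 198.0]
tcp_rot: [-3.141, -0.0, 3.044]
ft_force: [0.1, -0.8, 0.5]
opening: 0.998
grip_force: 0.0
```

Run:
```python
from h import *
s=state();print(s["eef_pos"],s["tcp_rot"])
for n in("wrist","top","scene"):
    c=calibration(n);im=read_camera(n);cv2.imwrite(f"pics/{n}4.png",im[:,:,::-1]);np.save(f"pics/{n}4T",c["T"])
a=cv2.imread("pics/wrist4.png");b=cv2.imread("pics/top4.png");b=cv2.resize(b[190:390,100:580],(640,267))
cv2.imwrite("pics/m4.png",np.vstack([cv2.resize(a[:300],(640,300)),b]))
```

```text
[524.60060675 191.21893969 198.03904651] [-3.14134236e+00 -4.91745395e-05  3.04407929e+00]
```

View pics/m4.png

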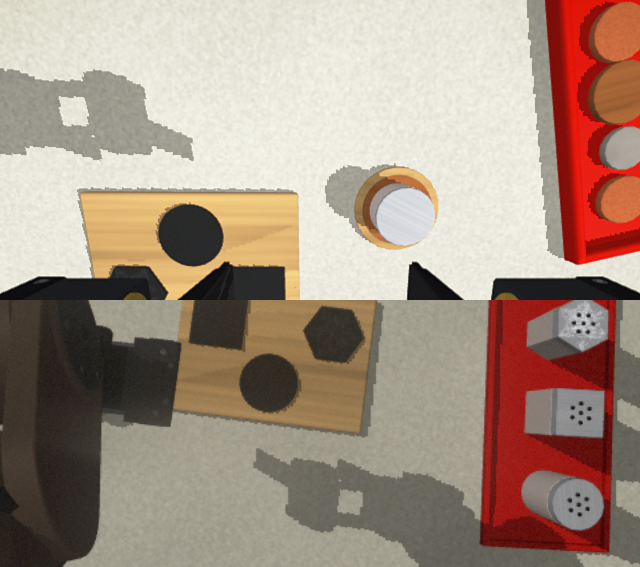

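Run:
```python
from h import *
np.set_printoptions(precision=1,suppress=True)
K=calibration("wrist")["camera_matrix"];c=dict(camera_matrix=K,T=np.load("pics/wrist4T.npy"))
h=cv2.cvtColor(cv2.imread("pics/wrist4.png"),cv2.COLOR_BGR2HSV)
roi=np.zeros(h.shape[:2],np.uint8);roi[150:262,345:450]=1
m=roi*((h[...,1]<25)&(h[...,2]>140)).astype(np.uint8)
br=roi*((h[...,1]>60)&(h[...,0]<28)).astype(np.uint8)
# pot lid: bright low-sat within brown hull
k=max(cv2.findContours(br,cv2.RETR_EXTERNAL,cv2.CHAIN_APPROX_NONE)[0],key=cv2.contourArea);hull=cv2.convexHull(k)
Q=np.array([plane(c,p[0],10)[:2] for p in hull],np.float32);print("trivet",cv2.minEnclosingCircle(Q))
hm=cv2.fillConvexPoly(np.zeros_like(roi),hull,1);m=cv2.morphologyEx(m*hm,cv2.MORPH_OPEN,np.ones((7,7)))
k=max(cv2.findContours(m,cv2.RETR_EXTERNAL,cv2.CHAIN_APPROX_NONE)[0],key=cv2.contourArea);e=cv2.fitEllipse(k)
print("pot",e,plane(c,e[0],52))
# dots in the tray
t=cv2.imread("pics/top4.png",0)
d=cv2.threshold(cv2.morphologyEx(t,cv2.MORPH_BLACKHAT,np.ones((7,7))),30,255,0)[1]
_,_,st,ce=cv2.connectedComponentsWithStats(d)
for n,u,v in(("hex",583,323),("sq",581,412),("ro",579,504)):
    p=np.array([100+u*.75,190+(v-300)*.75]);s=[q for q,a in zip(ce,st[:,4]) if np.hypot(*(q-p))<13 and a<25]
    if s:
        q=np.mean(s,0);print(n,len(s),q,plane(C["top"],q,124))
```

```text
trivet ((524.113037109375, 273.97796630859375), 46.13459014892578)
pot ((404.5526123046875, 215.86874389648438), (54.801883697509766, 59.74848556518555), 54.909210205078125) [523.5 273.1  52. ]
hex 12 [538.7 208.7] [ 595.5 -292.3  124. ]
sq 7 [535.2 274.3] [ 503.4 -287.7  124. ]
ro 7 [533.5 342.7] [ 408.6 -285.8  124. ]
```

Emit:
{"method": "arm_command", "body": {
  "delta_pos": [
    [-0.004,-0.09,0],
    [-0.01,-0.21,0],
    [-0.016,-0.35,0],
    [-0.022,-0.5,0],
    [-0.029,-0.642,0]
  ],
  "delta_rot": [
    [0,0,0.003],
    [0,0,0.006],
    [0,0,0.009],
    [0,0,0.012],
    [0,0,0.015]
  ],
  "claw": [0,0,0,0,0]
}}

```text
t: 27.58
eef_pos: [516.9, 32.6, 196.2]
tcp_rot: [3.141, -0.002, 3.071]
ft_force: [1.3, 1.0, -0.0]
opening: 1.0
grip_force: 0.0
```

Emit:
{"method": "arm_command", "body": {
  "delta_pos": [
    [-0.006,-0.13,0],
    [-0.012,-0.26,0],
    [-0.018,-0.39,0],
    [-0.024,-0.515,0],
    [-0.029,-0.642,0]
  ],
  "delta_rot": [
    [0,0,0.003],
    [0,0,0.006],
    [0,0,0.009],
    [0,0,0.012],
    [0,0,0.015]
  ],
  "claw": [0,0,0,0,0]
}}

```text
t: 28.0
eef_pos: [509.9, -128.0, 196.2]
tcp_rot: [3.141, -0.002, 3.094]
ft_force: [1.0, 0.5, 1.2]
opening: 0.999
grip_force: 0.0
```

Emit:
{"method": "arm_command", "body": {
  "delta_pos": [
    [-0.007,-0.15,0],
    [-0.014,-0.3,0],
    [-0.02,-0.45,0],
    [-0.026,-0.57,0],
    [-0.029,-0.642,0]
  ],
  "delta_rot": [
    [0,0,0.003],
    [0,0,0.006],
    [0,0,0.009],
    [0,0,0.012],
    [0,0,0.014]
  ],
  "claw": [0,0,0,0,0]
}}

```text
t: 28.42
eef_pos: [502.8, -290.0, 195.8]
tcp_rot: [3.141, -0.001, 3.114]
ft_force: [-0.3, 0.4, 0.0]
opening: 1.002
grip_force: 0.0
```

Emit:
{"method": "arm_command", "body": {
  "delta_pos": [
    [0,0,0],
    [0,0,0],
    [0,0,0],
    [0,0,0],
    [0,0,0]
  ],
  "delta_rot": [
    [0,0,0],
    [0,0,0],
    [0,0,0],
    [0,0,0],
    [0,0,0]
  ],
  "claw": [0,0,0,0,0]
}}

```text
t: 28.83
eef_pos: [503.2, -286.6, 197.3]
tcp_rot: [3.141, -0.0, 3.116]
ft_force: [-0.1, 0.8, -0.2]
opening: 0.996
grip_force: 0.0
```

Emit:
{"method": "arm_command", "body": {
  "delta_pos": [
    [0,-0.005,-0.1],
    [0,-0.005,-0.23],
    [0,-0.005,-0.36],
    [0,-0.005,-0.46],
    [0,-0.005,-0.504]
  ],
  "delta_rot": [
    [0,0,0],
    [0,0,0],
    [0,0,0],
    [0,0,0],
    [0,0,0]
  ],
  "claw": [0,0,0,0,0]
}}

```text
t: 29.25
eef_pos: [502.0, -287.6, 68.6]
tcp_rot: [3.139, -0.003, 3.116]
ft_force: [-0.1, 0.7, 0.4]
opening: 0.998
grip_force: 0.0
```

Emit:
{"method": "arm_command", "body": {
  "delta_pos": [
    [0,0,0],
    [0,0,0],
    [0,0,0],
    [0,0,0],
    [0,0,0]
  ],
  "delta_rot": [
    [0,0,0],
    [0,0,0],
    [0,0,0],
    [0,0,0],
    [0,0,0]
  ],
  "claw": [0.2,0.5,1,1,1]
}}

```text
t: 29.67
eef_pos: [503.4, -289.4, 72.8]
tcp_rot: [-3.14, 0.002, 3.115]
ft_force: [-0.6, 0.1, -1.1]
opening: 0.707
grip_force: 0.0
```

Emit:
{"method": "arm_command", "body": {
  "delta_pos": [
    [0,0,0],
    [0,0,0],
    [0,0,0],
    [0,0,0],
    [0,0,0]
  ],
  "delta_rot": [
    [0,0,0],
    [0,0,0],
    [0,0,0],
    [0,0,0],
    [0,0,0]
  ],
  "claw": [1,1,1,1,1]
}}

```text
t: 30.08
eef_pos: [503.0, -289.2, 71.8]
tcp_rot: [-3.141, 0.0, 3.115]
ft_force: [-0.3, 1.6, 6.0]
opening: 0.525
grip_force: 30.0
```

Emit:
{"method": "arm_command", "body": {
  "delta_pos": [
    [0,0,0.05],
    [0,0,0.14],
    [0,0,0.27],
    [0,0,0.38],
    [0,0,0.44]
  ],
  "delta_rot": [
    [0,0,0],
    [0,0,0],
    [0,0,0],
    [0,0,0],
    [0,0,0]
  ],
  "claw": [1,1,1,1,1]
}}

```text
t: 30.5
eef_pos: [503.3, -289.5, 184.1]
tcp_rot: [-3.14, 0.002, 3.115]
ft_force: [0.1, 0.7, -2.5]
opening: 0.526
grip_force: 30.0
```

Emit:
{"method": "arm_command", "body": {
  "delta_pos": [
    [0.02,0.08,0],
    [0.045,0.18,0],
    [0.075,0.29,0],
    [0.105,0.41,0],
    [0.137,0.532,0]
  ],
  "delta_rot": [
    [0,0,-0.003],
    [0,0,-0.006],
    [0,0,-0.009],
    [0,0,-0.012],
    [0,0,-0.016]
  ],
  "claw": [1,1,1,1,1]
}}

```text
t: 30.92
eef_pos: [536.9, -155.0, 181.0]
tcp_rot: [3.141, -0.001, 3.089]
ft_force: [0.8, 0.4, -2.9]
opening: 0.524
grip_force: 30.0
```

Emit:
{"method": "arm_command", "body": {
  "delta_pos": [
    [0.027,0.107,0],
    [0.054,0.213,0],
    [0.082,0.32,0],
    [0.11,0.427,0],
    [0.137,0.533,0]
  ],
  "delta_rot": [
    [0,0,-0.003],
    [0,0,-0.006],
    [0,0,-0.009],
    [0,0,-0.012],
    [0,0,-0.016]
  ],
  "claw": [1,1,1,1,1]
}}

```text
t: 31.33
eef_pos: [571.3, -21.5, 181.0]
tcp_rot: [3.141, -0.001, 3.064]
ft_force: [0.4, -0.6, -2.7]
opening: 0.522
grip_force: 30.0
```

Emit:
{"method": "arm_command", "body": {
  "delta_pos": [
    [0.031,0.12,0],
    [0.062,0.24,0],
    [0.093,0.36,0],
    [0.12,0.47,0],
    [0.136,0.532,0]
  ],
  "delta_rot": [
    [0,0,-0.003],
    [0,0,-0.006],
    [0,0,-0.009],
    [0,0,-0.012],
    [0,0,-0.015]
  ],
  "claw": [1,1,1,1,1]
}}

```text
t: 31.75
eef_pos: [605.5, 112.9, 180.8]
tcp_rot: [3.141, -0.001, 3.042]
ft_force: [-0.4, -0.4, -2.3]
opening: 0.527
grip_force: 30.0
```

Emit:
{"method": "arm_command", "body": {
  "delta_pos": [
    [0,0,-0.07],
    [0,0,-0.17],
    [0,0,-0.26],
    [0,0,-0.33],
    [0,0,-0.36]
  ],
  "delta_rot": [
    [0,0,0],
    [0,0,0],
    [0,0,0],
    [0,0,0],
    [0,0,0]
  ],
  "claw": [1,1,1,1,1]
}}

```text
t: 32.17
eef_pos: [604.1, 110.1, 88.6]
tcp_rot: [-3.141, -0.004, 3.041]
ft_force: [-1.0, -1.3, -1.6]
opening: 0.522
grip_force: 30.0
```

Emit:
{"method": "arm_command", "body": {
  "delta_pos": [
    [0,0,-0.01],
    [0,0,-0.015],
    [0,0,-0.02],
    [0,0,-0.02],
    [0,0,-0.02]
  ],
  "delta_rot": [
    [0,0,0],
    [0,0,0],
    [0,0,0],
    [0,0,0],
    [0,0,0]
  ],
  "claw": [1,1,1,1,1]
}}

```text
t: 32.58
eef_pos: [605.7, 110.1, 87.3]
tcp_rot: [3.141, 0.001, 3.041]
ft_force: [-0.4, 0.2, -2.6]
opening: 0.521
grip_force: 30.0
```

Emit:
{"method": "arm_command", "body": {
  "delta_pos": [
    [0,0,0],
    [0,0,0],
    [0,0,0],
    [0,0,0],
    [0,0,0]
  ],
  "delta_rot": [
    [0,0,0],
    [0,0,0],
    [0,0,0],
    [0,0,0],
    [0,0,0]
  ],
  "claw": [1,1,1,1,1]
}}

```text
t: 33.0
eef_pos: [605.4, 110.1, 86.5]
tcp_rot: [3.141, 0.0, 3.041]
ft_force: [-1.4, 0.1, -1.9]
opening: 0.526
grip_force: 30.0
```

Emit:
{"method": "arm_command", "body": {
  "delta_pos": [
    [0.001,0,-0.003],
    [0.001,0,-0.006],
    [0.001,0,-0.009],
    [0.001,0,-0.01],
    [0.001,0,-0.01]
  ],
  "delta_rot": [
    [0,0,0],
    [0,0,0],
    [0,0,0],
    [0,0,0],
    [0,0,0]
  ],
  "claw": [1,1,1,1,1]
}}

```text
t: 33.42
eef_pos: [605.6, 110.1, 83.8]
tcp_rot: [3.141, -0.0, 3.041]
ft_force: [0.3, -0.4, -1.4]
opening: 0.524
grip_force: 30.0
```

Emit:
{"method": "arm_command", "body": {
  "delta_pos": [
    [0,0,-0.002],
    [0,0,-0.002],
    [0,0,-0.002],
    [0,0,-0.002],
    [0,0,-0.002]
  ],
  "delta_rot": [
    [0,0,0],
    [0,0,0],
    [0,0,0],
    [0,0,0],
    [0,0,0]
  ],
  "claw": [1,1,1,0,0]
}}

```text
t: 33.83
eef_pos: [605.8, 110.2, 83.4]
tcp_rot: [3.141, 0.0, 3.041]
ft_force: [-0.0, -0.1, -0.2]
opening: 0.617
grip_force: 0.0
```

Emit:
{"method": "arm_command", "body": {
  "delta_pos": [
    [0,0,0],
    [0,0,0],
    [0,0,0],
    [0,0,0],
    [0,0,0]
  ],
  "delta_rot": [
    [0,0,0],
    [0,0,0],
    [0,0,0],
    [0,0,0],
    [0,0,0]
  ],
  "claw": [0,0,0,0,0]
}}

```text
t: 34.25
eef_pos: [605.7, 110.1, 83.4]
tcp_rot: [3.142, -0.0, 3.041]
ft_force: [0.1, -1.0, -0.3]
opening: 0.956
grip_force: 0.0
```

Emit:
{"method": "arm_command", "body": {
  "delta_pos": [
    [0,0,0.06],
    [0,0,0.18],
    [0,0,0.31],
    [0,0,0.42],
    [0,0,0.46]
  ],
  "delta_rot": [
    [0,0,0],
    [0,0,0],
    [0,0,0],
    [0,0,0],
    [0,0,0]
  ],
  "claw": [0,0,0,0,0]
}}

```text
t: 34.67
eef_pos: [606.8, 110.3, 202.5]
tcp_rot: [3.141, 0.005, 3.041]
ft_force: [-0.6, -0.8, 0.8]
opening: 1.001
grip_force: 0.0
```

Emit:
{"method": "arm_command", "body": {
  "delta_pos": [
    [-0.002,-0.08,0],
    [-0.004,-0.18,0],
    [-0.006,-0.29,0],
    [-0.008,-0.41,0],
    [-0.01,-0.534,0]
  ],
  "delta_rot": [
    [0,0,0.003],
    [0,0,0.006],
    [0,0,0.009],
    [0,0,0.012],
    [0,0,0.016]
  ],
  "claw": [0,0,0,0,0]
}}

```text
t: 35.08
eef_pos: [602.7, -24.3, 197.8]
tcp_rot: [3.141, -0.001, 3.067]
ft_force: [-0.2, -0.3, 0.5]
opening: 1.001
grip_force: 0.0
```

Emit:
{"method": "arm_command", "body": {
  "delta_pos": [
    [-0.002,-0.107,0],
    [-0.004,-0.213,0],
    [-0.006,-0.32,0],
    [-0.008,-0.427,0],
    [-0.011,-0.534,0]
  ],
  "delta_rot": [
    [0,0,0.003],
    [0,0,0.006],
    [0,0,0.009],
    [0,0,0.012],
    [0,0,0.016]
  ],
  "claw": [0,0,0,0,0]
}}

```text
t: 35.5
eef_pos: [600.0, -158.1, 197.7]
tcp_rot: [3.141, -0.001, 3.091]
ft_force: [0.6, -0.7, 0.3]
opening: 1.0
grip_force: 0.0
```

Emit:
{"method": "arm_command", "body": {
  "delta_pos": [
    [-0.002,-0.12,0],
    [-0.004,-0.24,0],
    [-0.006,-0.36,0],
    [-0.008,-0.47,0],
    [-0.011,-0.534,0]
  ],
  "delta_rot": [
    [0,0,0.003],
    [0,0,0.006],
    [0,0,0.009],
    [0,0,0.012],
    [0,0,0.015]
  ],
  "claw": [0,0,0,0,0]
}}

```text
t: 35.92
eef_pos: [597.1, -293.1, 197.4]
tcp_rot: [3.141, -0.001, 3.114]
ft_force: [0.3, 0.8, -0.6]
opening: 0.999
grip_force: 0.0
```

Emit:
{"method": "arm_command", "body": {
  "delta_pos": [
    [0,0,0],
    [0,0,-0.1],
    [0,0,-0.22],
    [0,0,-0.31],
    [0,0,-0.34]
  ],
  "delta_rot": [
    [0,0,0],
    [0,0,0],
    [0,0,0],
    [0,0,0],
    [0,0,0]
  ],
  "claw": [0,0,0,0,0]
}}

```text
t: 36.33
eef_pos: [596.2, -288.7, 109.5]
tcp_rot: [3.139, -0.005, 3.115]
ft_force: [-0.5, 0.4, -1.0]
opening: 1.0
grip_force: 0.0
```

Emit:
{"method": "arm_command", "body": {
  "delta_pos": [
    [0,0,0],
    [0,0,0],
    [0,0,0],
    [0,0,0],
    [0,0,0]
  ],
  "delta_rot": [
    [0,0,0],
    [0,0,0],
    [0,0,0],
    [0,0,0],
    [0,0,0]
  ],
  "claw": [0,0,0,0,0]
}}

```text
t: 36.75
eef_pos: [598.0, -290.5, 114.7]
tcp_rot: [-3.141, 0.002, 3.115]
ft_force: [-0.2, -0.1, 0.3]
opening: 1.003
grip_force: 0.0
```

Emit:
{"method": "arm_command", "body": {
  "delta_pos": [
    [0,0,-0.04],
    [0,0,-0.09],
    [0,0,-0.13],
    [0,0,-0.16],
    [0,0,-0.168]
  ],
  "delta_rot": [
    [0,0,0],
    [0,0,0],
    [0,0,0],
    [0,0,0],
    [0,0,0]
  ],
  "claw": [0,0,0,0,0]
}}

```text
t: 37.17
eef_pos: [596.9, -290.0, 69.1]
tcp_rot: [3.14, -0.002, 3.115]
ft_force: [-0.0, 0.8, 0.4]
opening: 0.999
grip_force: 0.0
```

Emit:
{"method": "arm_command", "body": {
  "delta_pos": [
    [0,0,0],
    [0,0,0],
    [0,0,0],
    [0,0,0],
    [0,0,0]
  ],
  "delta_rot": [
    [0,0,0],
    [0,0,0],
    [0,0,0],
    [0,0,0],
    [0,0,0]
  ],
  "claw": [0.2,0.5,1,1,1]
}}

```text
t: 37.58
eef_pos: [597.8, -290.4, 71.9]
tcp_rot: [-3.141, 0.001, 3.115]
ft_force: [-0.6, -0.2, -0.3]
opening: 0.702
grip_force: 0.0
```

Emit:
{"method": "arm_command", "body": {
  "delta_pos": [
    [0,0,0],
    [0,0,0],
    [0,0,0],
    [0,0,0],
    [0,0,0]
  ],
  "delta_rot": [
    [0,0,0],
    [0,0,0],
    [0,0,0],
    [0,0,0],
    [0,0,0]
  ],
  "claw": [1,1,1,1,1]
}}

```text
t: 38.0
eef_pos: [597.7, -290.4, 71.6]
tcp_rot: [3.142, 0.0, 3.115]
ft_force: [-0.7, 0.4, 1.5]
opening: 0.543
grip_force: 30.0
```

Emit:
{"method": "arm_command", "body": {
  "delta_pos": [
    [0,0,0.04],
    [0,0,0.1],
    [0,0,0.18],
    [0,0,0.25],
    [0,0,0.28]
  ],
  "delta_rot": [
    [0,0,0],
    [0,0,0],
    [0,0,0],
    [0,0,0],
    [0,0,0]
  ],
  "claw": [1,1,1,1,1]
}}

```text
t: 38.42
eef_pos: [598.2, -290.7, 144.1]
tcp_rot: [-3.14, 0.002, 3.115]
ft_force: [0.6, 0.6, -3.0]
opening: 0.543
grip_force: 30.0
```

Emit:
{"method": "arm_command", "body": {
  "delta_pos": [
    [-0.002,0.06,0],
    [-0.005,0.16,0],
    [-0.007,0.28,0],
    [-0.01,0.4,0],
    [-0.012,0.524,0]
  ],
  "delta_rot": [
    [0,0,0.02],
    [0,0,0.05],
    [0,0,0.08],
    [0,0,0.11],
    [0,0,0.144]
  ],
  "claw": [1,1,1,1,1]
}}

```text
t: 38.83
eef_pos: [593.7, -157.5, 140.5]
tcp_rot: [3.14, -0.001, -2.939]
ft_force: [0.4, -0.1, -2.4]
opening: 0.547
grip_force: 30.0
```

Emit:
{"method": "arm_command", "body": {
  "delta_pos": [
    [-0.002,0.12,0],
    [-0.005,0.24,0],
    [-0.007,0.36,0],
    [-0.01,0.47,0],
    [-0.013,0.523,0]
  ],
  "delta_rot": [
    [0,0,0.03],
    [0,0,0.07],
    [0,0,0.1],
    [0,0,0.13],
    [0,0,0.144]
  ],
  "claw": [1,1,1,1,1]
}}

```text
t: 39.25
eef_pos: [590.3, -25.1, 140.7]
tcp_rot: [3.14, -0.001, -2.711]
ft_force: [0.2, 0.1, -2.7]
opening: 0.547
grip_force: 30.0
```

Emit:
{"method": "arm_command", "body": {
  "delta_pos": [
    [0,0,-0.05],
    [0,0,-0.11],
    [0,0,-0.16],
    [0,0,-0.2],
    [0,0,-0.216]
  ],
  "delta_rot": [
    [0,0,0],
    [0,0,0],
    [0,0,0],
    [0,0,0],
    [0,0,0]
  ],
  "claw": [1,1,1,1,1]
}}

```text
t: 39.67
eef_pos: [590.5, -28.5, 85.6]
tcp_rot: [3.14, -0.002, -2.716]
ft_force: [-0.6, -1.0, -2.3]
opening: 0.545
grip_force: 30.0
```

Emit:
{"method": "arm_command", "body": {
  "delta_pos": [
    [0,0,0],
    [0,0,0],
    [0,0,0],
    [0,0,0],
    [0,0,0]
  ],
  "delta_rot": [
    [0,0,0],
    [0,0,0],
    [0,0,0],
    [0,0,0],
    [0,0,0]
  ],
  "claw": [1,1,1,1,1]
}}

```text
t: 40.08
eef_pos: [591.6, -28.7, 88.0]
tcp_rot: [-3.141, 0.001, -2.716]
ft_force: [-0.3, -0.6, -3.1]
opening: 0.545
grip_force: 30.0
```

Emit:
{"method": "arm_command", "body": {
  "delta_pos": [
    [0,0,0],
    [0,0,0],
    [0,0,0],
    [0,0,0],
    [0,0,0]
  ],
  "delta_rot": [
    [0,0,0],
    [0,0,0],
    [0,0,0],
    [0,0,0],
    [0,0,0]
  ],
  "claw": [1,1,1,1,1]
}}

```text
t: 40.5
eef_pos: [591.4, -28.6, 87.4]
tcp_rot: [3.142, 0.0, -2.716]
ft_force: [-0.3, -0.3, -2.5]
opening: 0.546
grip_force: 30.0
```

Yaw −2.716 means closing at 114.4°, as wanted. Contact is expected at 83.6, so lower 3.5 mm.

Emit:
{"method": "arm_command", "body": {
  "delta_pos": [
    [0,0,-0.004],
    [0,0,-0.008],
    [0,0,-0.011],
    [0,0,-0.013],
    [0,0,-0.014]
  ],
  "delta_rot": [
    [0,0,0],
    [0,0,0],
    [0,0,0],
    [0,0,0],
    [0,0,0]
  ],
  "claw": [1,1,1,1,1]
}}

```text
t: 40.92
eef_pos: [591.3, -28.6, 83.8]
tcp_rot: [3.141, -0.0, -2.716]
ft_force: [0.3, -0.1, -2.6]
opening: 0.55
grip_force: 30.0
```

Emit:
{"method": "arm_command", "body": {
  "delta_pos": [
    [0,0,0],
    [0,0,-0.001],
    [0,0,-0.002],
    [0,0,-0.002],
    [0,0,-0.002]
  ],
  "delta_rot": [
    [0,0,0],
    [0,0,0],
    [0,0,0],
    [0,0,0],
    [0,0,0]
  ],
  "claw": [1,1,1,1,1]
}}

```text
t: 41.33
eef_pos: [591.4, -28.6, 83.6]
tcp_rot: [-3.142, 0.0, -2.716]
ft_force: [-0.7, -0.4, -0.5]
opening: 0.546
grip_force: 30.0
```

Emit:
{"method": "arm_command", "body": {
  "delta_pos": [
    [0,0,0],
    [0,0,0],
    [0,0,0],
    [0,0,0],
    [0,0,0]
  ],
  "delta_rot": [
    [0,0,0],
    [0,0,0],
    [0,0,0],
    [0,0,0],
    [0,0,0]
  ],
  "claw": [0,0,0,0,0]
}}

```text
t: 41.75
eef_pos: [591.4, -28.6, 83.5]
tcp_rot: [-3.142, 0.0, -2.716]
ft_force: [0.2, -0.3, -0.3]
opening: 0.839
grip_force: 0.0
```

Emit:
{"method": "arm_command", "body": {
  "delta_pos": [
    [0,0,0.06],
    [0,0,0.18],
    [0,0,0.31],
    [0,0,0.42],
    [0,0,0.46]
  ],
  "delta_rot": [
    [0,0,0],
    [0,0,0],
    [0,0,0],
    [0,0,0],
    [0,0,0]
  ],
  "claw": [0,0,0,0,0]
}}

```text
t: 42.17
eef_pos: [592.5, -28.7, 202.4]
tcp_rot: [-3.139, 0.004, -2.716]
ft_force: [0.8, -0.8, 0.1]
opening: 1.001
grip_force: 0.0
```

Emit:
{"method": "arm_command", "body": {
  "delta_pos": [
    [-0.05,-0.07,0],
    [-0.12,-0.17,0],
    [-0.2,-0.28,0],
    [-0.28,-0.39,0],
    [-0.366,-0.514,0]
  ],
  "delta_rot": [
    [0,0,-0.02],
    [0,0,-0.05],
    [0,0,-0.08],
    [0,0,-0.11],
    [0,0,-0.144]
  ],
  "claw": [0,0,0,0,0]
}}

```text
t: 42.58
eef_pos: [498.8, -157.6, 197.8]
tcp_rot: [3.141, -0.0, -2.943]
ft_force: [0.6, -0.1, -0.3]
opening: 0.999
grip_force: 0.0
```

Emit:
{"method": "arm_command", "body": {
  "delta_pos": [
    [-0.08,-0.115,0],
    [-0.165,-0.23,0],
    [-0.25,-0.35,0],
    [-0.33,-0.46,0],
    [-0.367,-0.514,0]
  ],
  "delta_rot": [
    [0,0,-0.03],
    [0,0,-0.07],
    [0,0,-0.1],
    [0,0,-0.13],
    [0,0,-0.144]
  ],
  "claw": [0,0,0,0,0]
}}

```text
t: 43.0
eef_pos: [406.0, -287.8, 197.9]
tcp_rot: [3.141, -0.001, 3.11]
ft_force: [0.1, 1.4, -1.0]
opening: 1.0
grip_force: 0.0
```

Emit:
{"method": "arm_command", "body": {
  "delta_pos": [
    [0,0,0],
    [0,0,-0.1],
    [0,0,-0.22],
    [0,0,-0.31],
    [0,0,-0.34]
  ],
  "delta_rot": [
    [0,0,0],
    [0,0,0],
    [0,0,0],
    [0,0,0],
    [0,0,0]
  ],
  "claw": [0,0,0,0,0]
}}

```text
t: 43.42
eef_pos: [407.5, -284.0, 110.5]
tcp_rot: [3.139, -0.003, 3.116]
ft_force: [-0.1, -0.2, -0.8]
opening: 1.003
grip_force: 0.0
```

Emit:
{"method": "arm_command", "body": {
  "delta_pos": [
    [0,0,0],
    [0,0,0],
    [0,0,0],
    [0,0,0],
    [0,0,0]
  ],
  "delta_rot": [
    [0,0,0],
    [0,0,0],
    [0,0,0],
    [0,0,0],
    [0,0,0]
  ],
  "claw": [0,0,0,0,0]
}}

```text
t: 43.83
eef_pos: [408.5, -285.8, 114.4]
tcp_rot: [-3.14, 0.001, 3.115]
ft_force: [-0.5, 0.6, -0.0]
opening: 1.001
grip_force: 0.0
```

Emit:
{"method": "arm_command", "body": {
  "delta_pos": [
    [0,0,-0.04],
    [0,0,-0.09],
    [0,0,-0.13],
    [0,0,-0.16],
    [0,0,-0.168]
  ],
  "delta_rot": [
    [0,0,0],
    [0,0,0],
    [0,0,0],
    [0,0,0],
    [0,0,0]
  ],
  "claw": [0,0,0,0,0]
}}

```text
t: 44.25
eef_pos: [407.7, -285.3, 70.0]
tcp_rot: [3.14, -0.001, 3.115]
ft_force: [0.0, -0.4, -0.2]
opening: 1.0
grip_force: 0.0
```

Emit:
{"method": "arm_command", "body": {
  "delta_pos": [
    [0,0,0],
    [0,0,0],
    [0,0,0],
    [0,0,0],
    [0,0,0]
  ],
  "delta_rot": [
    [0,0,0],
    [0,0,0],
    [0,0,0],
    [0,0,0],
    [0,0,0]
  ],
  "claw": [0.2,0.5,1,1,1]
}}

```text
t: 44.67
eef_pos: [408.3, -285.7, 71.8]
tcp_rot: [-3.141, 0.001, 3.115]
ft_force: [0.1, 0.4, -0.1]
opening: 0.704
grip_force: 0.0
```

Emit:
{"method": "arm_command", "body": {
  "delta_pos": [
    [0,0,0],
    [0,0,0],
    [0,0,0],
    [0,0,0],
    [0,0,0]
  ],
  "delta_rot": [
    [0,0,0],
    [0,0,0],
    [0,0,0],
    [0,0,0],
    [0,0,0]
  ],
  "claw": [1,1,1,1,1]
}}

```text
t: 45.08
eef_pos: [408.2, -285.7, 71.6]
tcp_rot: [-3.141, 0.0, 3.115]
ft_force: [-1.3, -0.7, 2.6]
opening: 0.564
grip_force: 30.0
```

Emit:
{"method": "arm_command", "body": {
  "delta_pos": [
    [0,0,0.04],
    [0,0,0.1],
    [0,0,0.18],
    [0,0,0.25],
    [0,0,0.28]
  ],
  "delta_rot": [
    [0,0,0],
    [0,0,0],
    [0,0,0],
    [0,0,0],
    [0,0,0]
  ],
  "claw": [1,1,1,1,1]
}}

```text
t: 45.5
eef_pos: [408.5, -285.9, 143.7]
tcp_rot: [-3.14, 0.002, 3.115]
ft_force: [0.7, 0.4, -1.9]
opening: 0.563
grip_force: 30.0
```

Emit:
{"method": "arm_command", "body": {
  "delta_pos": [
    [0.025,0.07,0],
    [0.055,0.15,0],
    [0.09,0.24,0],
    [0.127,0.34,0],
    [0.163,0.444,0]
  ],
  "delta_rot": [
    [0,0,-0.003],
    [0,0,-0.006],
    [0,0,-0.009],
    [0,0,-0.012],
    [0,0,-0.015]
  ],
  "claw": [1,1,1,1,1]
}}

```text
t: 45.92
eef_pos: [448.9, -173.6, 141.3]
tcp_rot: [3.141, -0.0, 3.09]
ft_force: [0.2, -0.4, -2.7]
opening: 0.566
grip_force: 30.0
```

Emit:
{"method": "arm_command", "body": {
  "delta_pos": [
    [0.033,0.09,0],
    [0.066,0.18,0],
    [0.1,0.27,0],
    [0.13,0.36,0],
    [0.163,0.444,0]
  ],
  "delta_rot": [
    [0,0,-0.003],
    [0,0,-0.006],
    [0,0,-0.009],
    [0,0,-0.012],
    [0,0,-0.015]
  ],
  "claw": [1,1,1,1,1]
}}

```text
t: 46.33
eef_pos: [489.5, -62.2, 141.3]
tcp_rot: [3.141, -0.001, 3.068]
ft_force: [0.4, 0.3, -3.7]
opening: 0.565
grip_force: 30.0
```

Emit:
{"method": "arm_command", "body": {
  "delta_pos": [
    [0.037,0.1,0],
    [0.074,0.2,0],
    [0.11,0.3,0],
    [0.145,0.395,0],
    [0.162,0.444,0]
  ],
  "delta_rot": [
    [0,0,-0.003],
    [0,0,-0.006],
    [0,0,-0.009],
    [0,0,-0.012],
    [0,0,-0.014]
  ],
  "claw": [1,1,1,1,1]
}}

```text
t: 46.75
eef_pos: [530.5, 49.7, 141.2]
tcp_rot: [3.141, -0.0, 3.047]
ft_force: [-0.9, 0.3, -3.4]
opening: 0.566
grip_force: 30.0
```

Emit:
{"method": "arm_command", "body": {
  "delta_pos": [
    [0,0,-0.05],
    [0,0,-0.11],
    [0,0,-0.16],
    [0,0,-0.2],
    [0,0,-0.216]
  ],
  "delta_rot": [
    [0,0,0],
    [0,0,0],
    [0,0,0],
    [0,0,0],
    [0,0,0]
  ],
  "claw": [1,1,1,1,1]
}}

```text
t: 47.17
eef_pos: [529.4, 47.4, 86.0]
tcp_rot: [-3.142, -0.002, 3.046]
ft_force: [-0.2, 0.4, -2.9]
opening: 0.562
grip_force: 30.0
```

Emit:
{"method": "arm_command", "body": {
  "delta_pos": [
    [0,0,0],
    [0,0,0],
    [0,0,0],
    [0,0,0],
    [0,0,0]
  ],
  "delta_rot": [
    [0,0,0],
    [0,0,0],
    [0,0,0],
    [0,0,0],
    [0,0,0]
  ],
  "claw": [1,1,1,1,1]
}}

```text
t: 47.58
eef_pos: [530.4, 47.3, 87.9]
tcp_rot: [3.141, 0.001, 3.046]
ft_force: [-0.0, 1.1, -2.9]
opening: 0.567
grip_force: 30.0
```

Emit:
{"method": "arm_command", "body": {
  "delta_pos": [
    [0,0,0],
    [0,0,0],
    [0,0,0],
    [0,0,0],
    [0,0,0]
  ],
  "delta_rot": [
    [0,0,0],
    [0,0,0],
    [0,0,0],
    [0,0,0],
    [0,0,0]
  ],
  "claw": [1,1,1,1,1]
}}

```text
t: 48.0
eef_pos: [530.1, 47.4, 87.4]
tcp_rot: [3.141, 0.0, 3.046]
ft_force: [-0.1, -0.2, -3.3]
opening: 0.564
grip_force: 30.0
```

Lower to contact (83.6), release, rise, and swing aside to the right for a look.

Emit:
{"method": "arm_command", "body": {
  "delta_pos": [
    [0,0,-0.004],
    [0,0,-0.008],
    [0,0,-0.012],
    [0,0,-0.014],
    [0,0,-0.015]
  ],
  "delta_rot": [
    [0,0,0],
    [0,0,0],
    [0,0,0],
    [0,0,0],
    [0,0,0]
  ],
  "claw": [1,1,1,1,1]
}}

```text
t: 48.42
eef_pos: [530.1, 47.4, 83.6]
tcp_rot: [3.142, -0.0, 3.046]
ft_force: [-0.8, -0.0, 0.3]
opening: 0.567
grip_force: 30.0
```

Emit:
{"method": "arm_command", "body": {
  "delta_pos": [
    [0,0,0],
    [0,0,0],
    [0,0,0],
    [0,0,0],
    [0,0,0]
  ],
  "delta_rot": [
    [0,0,0],
    [0,0,0],
    [0,0,0],
    [0,0,0],
    [0,0,0]
  ],
  "claw": [1,1,0,0,0]
}}

```text
t: 48.83
eef_pos: [530.3, 47.4, 83.9]
tcp_rot: [3.141, 0.001, 3.046]
ft_force: [0.2, 0.4, -0.4]
opening: 0.719
grip_force: 0.0
```

Emit:
{"method": "arm_command", "body": {
  "delta_pos": [
    [0,0,0],
    [0,0,0],
    [0,0,0],
    [0,0,0],
    [0,0,0]
  ],
  "delta_rot": [
    [0,0,0],
    [0,0,0],
    [0,0,0],
    [0,0,0],
    [0,0,0]
  ],
  "claw": [0,0,0,0,0]
}}

```text
t: 49.25
eef_pos: [530.1, 47.4, 83.7]
tcp_rot: [3.141, 0.0, 3.046]
ft_force: [-0.1, -0.2, -0.2]
opening: 0.991
grip_force: 0.0
```

Emit:
{"method": "arm_command", "body": {
  "delta_pos": [
    [0,0,0.06],
    [0,0,0.18],
    [0,0,0.31],
    [0,0,0.42],
    [0,0,0.46]
  ],
  "delta_rot": [
    [0,0,0],
    [0,0,0],
    [0,0,0],
    [0,0,0],
    [0,0,0]
  ],
  "claw": [0,0,0,0,0]
}}

```text
t: 49.67
eef_pos: [531.2, 47.4, 202.3]
tcp_rot: [3.141, 0.005, 3.046]
ft_force: [0.1, -0.6, 0.9]
opening: 1.004
grip_force: 0.0
```

Emit:
{"method": "arm_command", "body": {
  "delta_pos": [
    [-0.03,-0.08,0],
    [-0.06,-0.19,0],
    [-0.1,-0.31,0],
    [-0.14,-0.43,0],
    [-0.18,-0.55,0]
  ],
  "delta_rot": [
    [0,0,0],
    [0,0,0],
    [0,0,0],
    [0,0,0],
    [0,0,0]
  ],
  "claw": [0,0,0,0,0]
}}

```text
t: 50.08
eef_pos: [484.3, -91.2, 198.1]
tcp_rot: [3.141, -0.001, 3.046]
ft_force: [0.5, -0.5, -0.6]
opening: 1.006
grip_force: 0.0
```

Emit:
{"method": "arm_command", "body": {
  "delta_pos": [
    [-0.03,-0.13,0],
    [-0.06,-0.26,0],
    [-0.1,-0.39,0],
    [-0.13,-0.5,0],
    [-0.14,-0.56,0]
  ],
  "delta_rot": [
    [0,0,0],
    [0,0,0],
    [0,0,0],
    [0,0,0],
    [0,0,0]
  ],
  "claw": [0,0,0,0,0]
}}

```text
t: 50.5
eef_pos: [449.0, -232.6, 198.1]
tcp_rot: [3.142, -0.001, 3.044]
ft_force: [-0.1, 0.1, 0.5]
opening: 1.003
grip_force: 0.0
```

Run:
```python
from h import *
a=read_camera("top")[:,:,::-1];b=read_camera("scene")[:,:,::-1]
cv2.imwrite("pics/top5.png",a);cv2.imwrite("pics/scene5.png",b)
A=cv2.resize(a[160:300,120:400],None,fx=2.8,fy=2.8,interpolation=cv2.INTER_CUBIC)[:,:784]
B=cv2.resize(b[165:310,245:485],(331,200),interpolation=cv2.INTER_CUBIC);B=cv2.copyMakeBorder(B,0,0,0,784-331,cv2.BORDER_CONSTANT)
cv2.imwrite("pics/m5.png",np.vstack([A,B]))
```

```text
(no output)
```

View pics/m5.png

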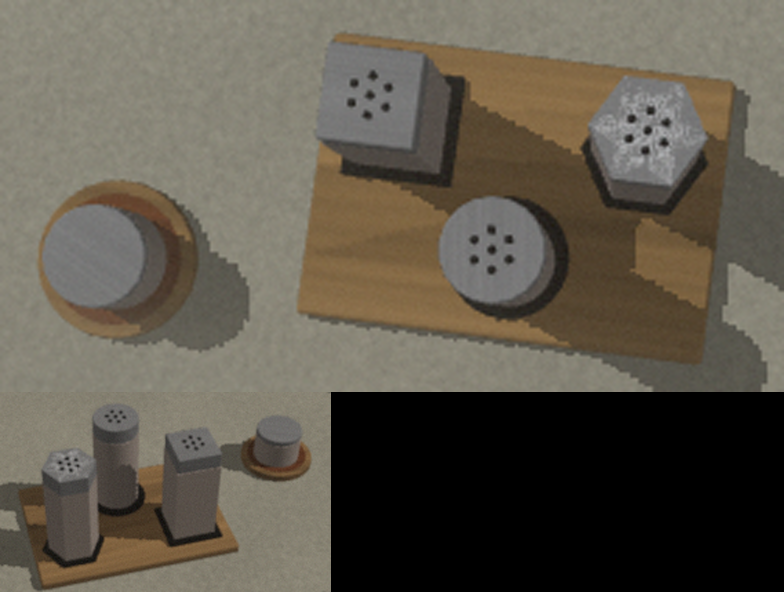

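Run:
```python
from h import *
np.set_printoptions(precision=1,suppress=True)
for n,p,z,s in(("sq",(370,96),136,(605.5,110.1)),("ro",(491,250),136,(530.4,47.5)),("hex",(648,131),136,(591.4,-28.6)),("pot",(95,256),52,(524.7,273.7))):
    q=plane(C["top"],unc(p,120,160,2.8),z);print(n,q,q[:2]-s)
```

```text
sq [605.1 110.6 136. ] [-0.4  0.5]
ro [529.7  47.9 136. ] [-0.7  0.4]
hex [590.9 -28.5 136. ] [-0.5  0.1]
pot [524.8 272.9  52. ] [ 0.1 -0.8]
```

All four are within 1 mm of centre and upright, and the gripper is clear, so I am handing the job in.

```bash
python3 -c "
from cell import *
print(job_done())"
```

```text
the job is handed in; nothing more can be done
None
```

The job is done and handed in at about 51 s: the pot is in the middle of the trivet, and each canister is upright and within about 1 mm of the centre of its own coaster.

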